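# Fit and hold a set-screw collar on a lab drive's D-shaft

### The job

On the white drive unit, first swing the speed lever to the long idle mark on the deck. Then feel for the flat on the upright D-shaft and turn the shaft with the fingers until that flat faces the unit's front, squarely. Finally pass the collar that has the set screw down over the shaft, screw towards the front, and finish while still holding it level about halfway down the shaft, clear of the deck, with the screw's point pressed back against the flat; leave the plain spacer ring and the hex key where they lie.

Things in the scene. Friction and masses are not known exactly. Their poses are not given: they have to be found in the camera images.
- drive: the white drive unit, a low housing 200 (x) by 320 (y) by 60 mm high that is fixed to the bench; origin under its centre, x axis pointing from its front (the robot's side) to its rear, z up. Its flat top, the deck, is 60 mm above the bench; a ridge 26 mm wide and 23 mm high runs along its rear edge. Its place and yaw vary.
- lever_post (a point): centre of the upright black round post (14 mm thick) at the end of the speed lever, 40 mm above the deck; the post's top is 58 mm above the deck, and the lever's flat arm lies under it, 12 to 20 mm above the deck. The post goes round point lever_pivot at a radius of 85 mm and is gripped from above.
- lever_pivot (a point): the upright axis of the speed lever, at deck height (45 mm behind and 85 mm to the left (+y) of the centre of the drive unit)
- lever (a joint): angle of the speed lever, rad: 0 when the lever points straight to the unit's front (-x of the drive); it grows as the post swings to the left (+y of the drive), that is clockwise from above; limits -0.8 and 0.7. The long, broad idle mark, the leftmost of five black marks, is at 0.45. The lever stays where it is left (light friction, about 1 N at the post).
- shaft_top (a point): centre of the top of the upright steel shaft, 60 mm above the deck, 10 mm ahead (-x) and 70 mm right (-y) of the drive's centre. Round, 24 mm thick, with one flat over its whole height 6 mm from its axis (18 mm thick across the flat, 24 mm elsewhere), 21 mm wide. Top 4 mm taper to 17 mm; a flange 38 mm wide, 4 mm high at its foot. This point turns with the shaft: the flat is on its own -x side.
- shaft (a joint): angle of the output shaft, rad, growing counter-clockwise from above; 0 when its flat faces the unit's front (-x of the drive). It turns freely with light friction (0.04 N m) and stays where it is left.
- collar_centre (a point): centre (half-way up, 14 mm) of the loose aluminium shaft collar that has the set screw: 54 mm outside, bore 30.6 mm, 28 mm high, about 0.2 kg. Lying flat on the bench. Its own -x points from the centre to the screw's head. The screw lies on that radius at half height: inside the bore its point (5 mm thick) comes to 8.2 mm from the axis, so that the collar passes over the shaft only with the screw over the flat; outside, its head (10 mm thick) ends 35 mm from the axis.
- screw_head (a point): outer end of the set screw's head, 35 mm from the collar's axis
- set_screw: the set screw, fixed in the collar; origin at the collar's centre, screw along its own -x
- collar: the collar again; origin at the centre of its underside, same axes
- spacer: plain aluminium spacer ring without a screw, lower than the collar (58 mm outside, 38 mm inside, 18 mm high); not to be used
- hex_key: small L-shaped steel hex key on the bench, 110 mm by 25 mm and 6 mm thick; not needed, leave it where it lies
Mind the look-alikes: they are no part of the job. Leave any green or red look-alike of the collar alone.

How it is judged:
On the way, in this order (a step that is already met when the one before it is completed fails the run):
1. the speed lever stands at the idle mark (value of joint lever between 0.35 and 0.55 rad), for 0.2 s.
2. with the lever still at idle, the shaft's flat faces the unit's front (all of step 1 and value of joint shaft between -0.2 and 0.2 rad), for 0.2 s.
At the end, for the whole second after the job is handed in: Lever within 0.1 rad of idle (0.45), shaft within 0.2 rad of 0; collar level (0.12 rad) round the shaft (axes within 5 mm), centre 20 to 42 mm above the deck, screw within 0.3 rad of the flat; fingers hold it with over 3 N, the screw presses the shaft with over 1 N, collar still (all of step 2 and horizontal distance between collar_centre and shaft_top below 0.005 m and z of collar_centre in the frame of shaft_top between -0.04 and -0.018 m and x of screw_head in the frame of shaft_top below -0.028 m and angle between the x axis of collar and the x axis of shaft_top, either way round below 0.3 rad and angle between collar's own z axis and vertical below 0.12 rad and contact force between the fingers and collar above 3 N and contact force between set_screw and shaft above 1 N and linear speed of collar below 0.02 m/s); the arm keeps its last pose, push and grip.
It fails at once if the spacer ring or the hex key was pushed aside by more than 30 mm (distance of any of spacer, hex_key from where it was at the start of the episode above 0.03 m).
It also fails if it takes over 67 s, if anything falls off the work surface, if the arm or the gripper's body presses on something with over 40 N, if the wrist force passes 120 N, or if a joint passes its speed limit or range.

### The arm

A 7-joint arm with a two-finger parallel gripper is mounted at the origin on the work surface. World frame = base frame: x ahead of the robot, y to its left, z up, the work surface at z = 0. Lengths are in m, angles in rad, forces in N, time in s.
With the tool pointing down it reaches from about 0.425 to 0.875 m from the base axis. Payload 8.4 kg.
Tool frame: the origin (TCP) lies on the centre line of the jaws, within the pads' length; the fingertips stand 17 mm ahead of it and the grasp point (between the pads) lies 2 mm behind it; z points along the fingers, y is the direction in which the jaws open and shut (so a half turn about z gives the same grasp; the last joint's range is limited). The gripper opens to 85 mm and grips with 20 to 120 N. Pads are 22 mm wide; open, the fingers measure 114 mm over their backs; the gripper's body (76 mm by 85 mm) begins 54 mm behind the grasp point. The pads swing forward as they close: fully open they stand 13 mm farther back than shut.
Start: joints at [-1.391, 0.333, 0.04, 1.465, -0.013, 1.343, -0.059], TCP at [0.179, 0.625, 0.248] pointing down, gripper open.
Joint ranges: [-2.58, 2.58], [-0.38, 2.09], [-1.3, 1.39], [0.25, 2.4], [-1.5, 4.64], [0.08, 2.09], [-2.65, 2.65]. Speed limits (rad/s): [2.22, 2.22, 2.79, 2.79, 3.14, 3.14, 3.14].

### API

Orientations are given as [roll, pitch, yaw] about the fixed x, y, z axes, in that order (R = Rz(yaw) Ry(pitch) Rx(roll)).
In Python, from rig import env gives the robot as it stands.
- The arm moves only by the tool arm_command, never from a script. Its argument "targets" is a list of rows, each an object of numbers: "wx", "wy", "wz": the turn, a rotation vector about the tool's x, y, z in rad; "tx", "ty", "tz": the shift along the tool's x, y, z in m; "claw": the opening in per cent of the stroke, from 0 (shut) to 100 (fully open). A call has 1 to 8 rows; each row is the pose to reach, as a shift and turn from the pose commanded when the call began, along the tool's axes at that moment; what a row does not reach only later rows make up. A row lasts 1/8 s, in which the tool goes at most 62.5 mm and 10.7 degrees, less where a joint would pass 70% of its speed; a pose out of reach is approached as far as the arm can. A call with a gripper value outside its range is refused whole. The fingers move at their own pace and stop on an object; the grip force is fixed at half the most. Time passes only in rows, so rows that repeat a pose let the fingers close. It gives the time, the measured TCP pose, the force and the opening at its end, in the units of the state.
- env.get_state(): the state, without advancing time (a new reading comes with each control period).
- env.get_image(name): name is "scene" or "top" or "wrist"; returns a dict with "pixels" (400x640x3 uint8, red, green, blue), "intrinsics" (3x3 intrinsics, pixels), "view" (4x4, takes a point from world to camera coordinates); the wrist camera has in their place "T_tool_cam" (4x4, takes a point from camera to tool coordinates, whose origin is the TCP and whose axes are the flange's). Camera axes: x right, y down, z forward; pixel columns grow to the right and rows downward; lengths in m; the calibration is good to about 2 mm. A picture is of the moment at which its call begins: read the wrist's pose just before it. There is no depth.
- env.hand_in(): hands the job in, once; it reports no verdict.
Trained networks look in a picture, given as the dict that the camera call returned (one of the last four; its "shot" number tells which), for a name from the list of things; names that differ only in an ending like _2 or _b are one class to them, and where a whole thing is asked for, a point or a joint stands for the part that bears it (a point fixed in the world has none). Each returns a list of dicts, best first, with "p" (0 to 1); they miss things now and then, are a little off and sometimes report something else, mostly with a low value. They report only what shows in the picture. A call takes as long as a camera call. They do not tell look-alikes from the thing itself.
- env.spot_in(picture, query): "location" ([x, y, z] in m, in world coordinates, good to about 4 mm: the middle of the surface that is visible of it).
The state is a dict: "time_s": time; "q": joint angles; "dq": joint speeds; "joint_efforts": joint torques, N m; "position": TCP position; "ee_rot": TCP orientation; "wrist_force": force on the tool from outside, world axes, zero at the start; "moment": the same for the moment, N m; "gripper_width": finger opening in m.
Only numpy, scipy, OpenCV 4.12 (cv2) and the standard library are available. Lean on these libraries where they do the work, as an engineer would, in place of code of your own. Each camera call takes 0.05 s, during which the arm holds its last target.

## Working session

There is one attempt and no reset: what is moved stays moved. The work goes in short steps, Python scripts to look and compute and a tool call to move; the robot and the scene stay as the last step left them, time stands still between calls to the robot, and variables do not carry over. Pictures are saved under pics/ and viewed, and the job is handed in when it is done.

Besides the shell and the picture viewer there is one more tool, called after "Request:" as name([rows], argument=value, ...), one row to a line, values as JSON. arm_command: Moves the arm, as the interface text tells. Its arguments: {"type":"object","properties":{"targets":{"type":"array"}},"required":["targets"]}

```bash
ls; mkdir -p pics; python3 - <<'E'
from rig import env
import cv2
s=env.get_state();print({k:s[k] for k in('time_s','position','ee_rot','gripper_width','wrist_force')})
for n in('scene','top'):
    p=env.get_image(n);cv2.imwrite(f'pics/{n}0.png',p['pixels'][:,:,::-1])
    for q in('drive','lever_post','shaft_top','collar','set_screw','spacer','hex_key'):
        print(n,q,[(x['location'],round(x['p'],2)) for x in env.spot_in(p,q)])
E
```

```text
pics
{'time_s': 0.0, 'position': array([0.17880403, 0.62445886, 0.24741008]), 'ee_rot': array([-3.13992877e+00,  1.02121906e-04,  2.86274358e+00]), 'gripper_width': 0.08526362435998126, 'wrist_force': array([ 0.34407341,  0.04969863, -0.34258559])}
scene drive [([0.5368, 0.067, 0.0582], 0.88)]
scene lever_post [([0.5483, 0.1427, 0.0763], 0.52)]
scene shaft_top [([0.5069, 0.0064, 0.0836], 0.49)]
scene collar [([0.6687, -0.1565, 0.0277], 0.96), ([0.6151, -0.2633, 0.0283], 0.94), ([0.5263, -0.1611, 0.027], 0.55)]
scene set_screw [([0.4462, -0.2576, 0.0172], 0.46)]
scene spacer [([0.444, -0.2615, 0.0148], 0.87), ([0.505, 0.0071, 0.0864], 0.5)]
scene hex_key [([0.527, -0.4354, 0.0053], 0.53)]
top drive [([0.518, 0.0826, 0.0551], 0.79)]
top lever_post [([0.5518, 0.1494, 0.079], 0.86), ([0.6117, -0.2619, 0.0302], 0.51), ([0.5006, 0.0121, 0.0619], 0.15)]
top shaft_top [([0.4966, 0.0111, 0.0651], 0.46)]
top collar [([0.5294, -0.1594, 0.0259], 0.73), ([0.6104, -0.2616, 0.0265], 0.69), ([0.6611, -0.1617, 0.0317], 0.64)]
top set_screw []
top spacer []
top hex_key []
```

View pics/scene0.png

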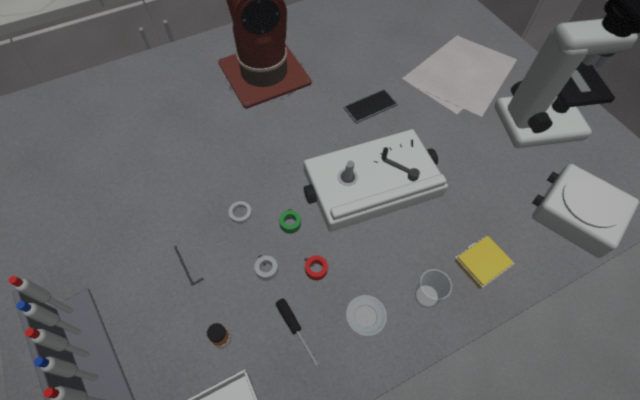

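View pics/top0.png

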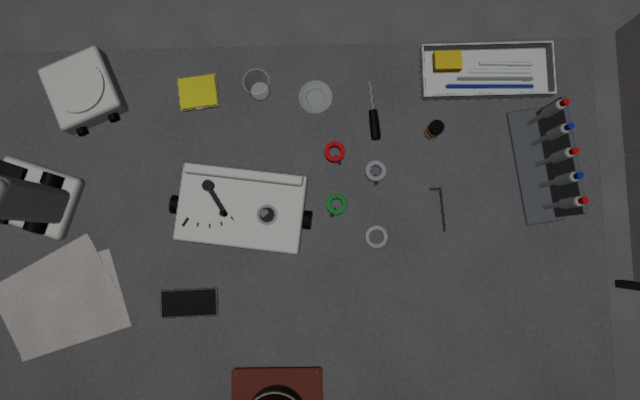

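```bash
cat > h.py <<'E'
from rig import env
import numpy as np, cv2
from scipy.spatial.transform import Rotation as R
def proj(p,P):
    P=np.atleast_2d(P);c=(p['view']@np.c_[P,np.ones(len(P))].T)[:3];u=p['intrinsics']@c;return (u[:2]/u[2]).T
def unproj(p,uv,z):
    V=p['view'];Rm,t=V[:3,:3],V[:3,3];c=-Rm.T@t
    d=(Rm.T@np.linalg.inv(p['intrinsics'])@np.c_[np.atleast_2d(uv),np.ones(len(np.atleast_2d(uv)))].T).T
    return c+d*((z-c[2])/d[:,2])[:,None]
def wview(p,s):
    T=np.eye(4);T[:3,:3]=R.from_euler('xyz',s['ee_rot']).as_matrix();T[:3,3]=s['position']
    p['view']=np.linalg.inv(T@p['T_tool_cam']);return p
def crop(p,name,x0,y0,x1,y1,f):
    im=np.ascontiguousarray(p['pixels'][y0:y1,x0:x1,::-1]);cv2.imwrite(name,cv2.resize(im,None,fx=f,fy=f,interpolation=cv2.INTER_CUBIC))
E
python3 - <<'E'
from h import *
p=env.get_image('top');crop(p,'pics/t1.png',165,155,320,260,5);crop(p,'pics/t2.png',310,130,400,260,4)
print(p['intrinsics'],p['view'])
q=env.get_image('scene');crop(q,'pics/s1.png',225,120,450,290,3.5)
a=np.clip(q['pixels'].astype(float)*1.0,0,255)
E
```

```text
[[511.81099134   0.         307.22503172]
 [  0.         511.81099134 196.12538374]
 [  0.           0.           1.        ]] [[-0.01673516 -0.99955515 -0.0246869  -0.07592353]
 [-0.99557498  0.01894175 -0.0920417   0.54813675]
 [ 0.09246837  0.02303733 -0.99544909  1.29759483]
 [ 0.          0.          0.          1.        ]]
```

View pics/t1.png

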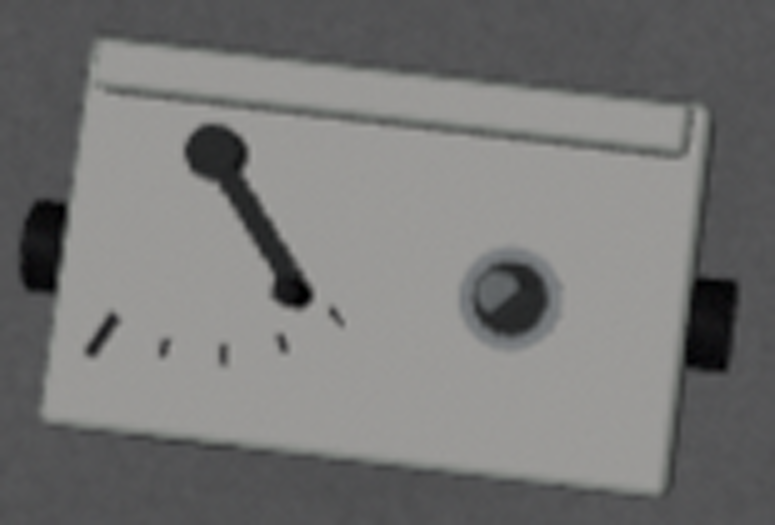

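View pics/t2.png

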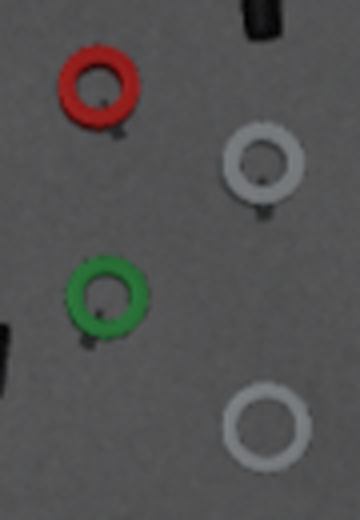

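View pics/s1.png

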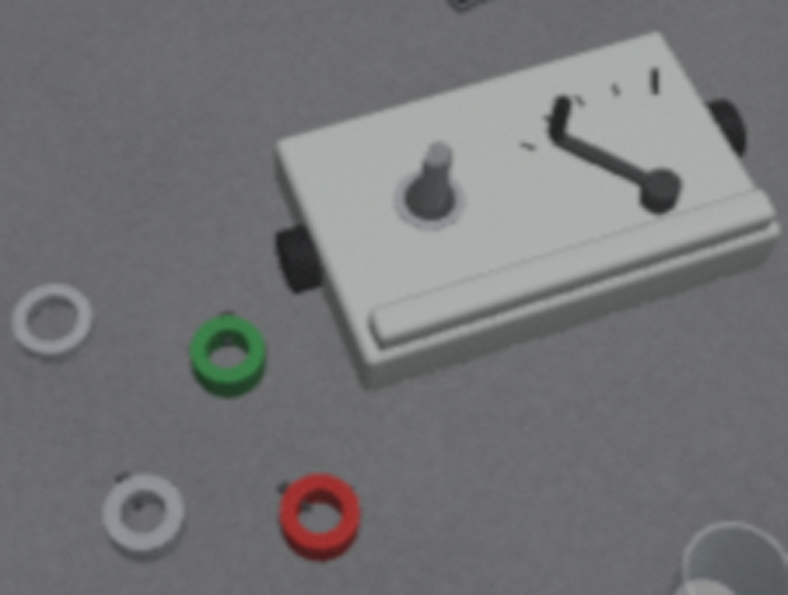

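```bash
python3 - <<'E'
from h import *
from scipy.optimize import least_squares
t=env.get_image('top');s=env.get_image('scene')
T=[((-.1,.16,.06),(42,420)),((-.1,-.16,.06),(665,495)),((.1,.16,.083),(95,40)),((.1,-.16,.083),(708,107)),((-.01,-.07,.062),(511,299)),((.045,.085,.075),(215,152))]
S=[((-.1,.16,.06),(660,33)),((-.1,-.16,.06),(278,145)),((-.01,-.07,.062),(431,198)),((.045,.085,.075),(660,190))]
def pose(v,P):
    P=np.array(P,float).reshape(-1,3);c,q=np.cos(v[2]),np.sin(v[2]);return np.c_[v[0]+c*P[:,0]-q*P[:,1],v[1]+q*P[:,0]+c*P[:,1],P[:,2]]
ut=np.array([b for a,b in T])/5+[165,155];us=np.array([b for a,b in S])/3.5+[225,120]
PT=[a for a,b in T];PS=[a for a,b in S]
for use in((1,0),(0,1),(1,1)):
    f=lambda v:np.r_[(use[0]*(proj(t,pose(v,PT))-ut)).ravel(),(use[1]*(proj(s,pose(v,PS))-us)).ravel()]
    r=least_squares(f,[.53,.08,0],loss='soft_l1');print(r.x,np.round(r.fun,1))
v=r.x
print('shaft',pose(v,(-.01,-.07,.12)),'pivot',pose(v,(.045,.085,.06)))
def post(a,z):return (.045-.085*np.cos(a),.085+.085*np.sin(a),z)
for a in np.arange(-.8,.7,.1):print(round(a,1),((proj(t,pose(v,post(a,.118)))-[165,155])*5).round(),((proj(s,pose(v,post(a,.118)))-[225,120])*3.5).round(),pose(v,post(a,.1))[0].round(4))
# collar: top centre in top crop (264,163)/4+ (310,130) 
print('collar',unproj(t,[[310+264/4,130+163/4]],.028),unproj(s,[[225+144/3.5,120+513/3.5]],.028))
print('head',unproj(t,[[310+264/4,130+217/4]],.014),unproj(s,[[225+119/3.5,120+478/3.5]],.014))
print('spacer',unproj(t,[[310+267/4,130+426/4]],.018))
E
```

```text
[ 0.51702035  0.08213325 -0.13889771] [-1.3  0.7  0.6  1.4 -2.9 -3.1  1.5 -1.5  0.1  0.3  0.3  0.1 -0.  -0.
 -0.  -0.  -0.  -0.  -0.  -0. ]
[ 0.52724655  0.08578498 -0.13189283] [-0.  -0.  -0.  -0.  -0.  -0.  -0.  -0.  -0.  -0.  -0.  -0.   0.2 -1.1
 -1.6 -0.8  0.   1.1  0.9  0.4]
[ 0.52043043  0.08353738 -0.13978731] [-1.9 -0.8 -0.1  0.  -3.4 -4.5  1.  -2.8 -0.5 -1.  -0.3 -1.3 -1.5 -2.3
 -3.4 -2.8 -2.2 -0.7 -1.4 -1.1]
shaft [[0.5007747  0.01561351 0.12      ]] pivot [[0.57683475 0.1614383  0.06      ]]
-0.8 [[302. 272.]] [[551. 110.]] [0.5097 0.1093 0.1   ]
-0.7 [[288. 282.]] [[556. 101.]] [0.5048 0.1163 0.1   ]
-0.6 [[272. 291.]] [[562.  93.]] [0.5007 0.1237 0.1   ]
-0.5 [[256. 299.]] [[569.  86.]] [0.4973 0.1315 0.1   ]
-0.4 [[239. 304.]] [[576.  79.]] [0.4947 0.1396 0.1   ]
-0.3 [[222. 308.]] [[585.  73.]] [0.4929 0.1479 0.1   ]
-0.2 [[205. 311.]] [[594.  68.]] [0.492  0.1563 0.1   ]
-0.1 [[187. 311.]] [[604.  63.]] [0.4919 0.1648 0.1   ]
-0.0 [[169. 310.]] [[614.  60.]] [0.4927 0.1733 0.1   ]
0.1 [[152. 307.]] [[625.  57.]] [0.4943 0.1816 0.1   ]
0.2 [[135. 302.]] [[637.  56.]] [0.4967 0.1898 0.1   ]
0.3 [[119. 296.]] [[648.  55.]] [0.4999 0.1976 0.1   ]
0.4 [[104. 288.]] [[660.  55.]] [0.5039 0.2051 0.1   ]
0.5 [[ 89. 278.]] [[672.  56.]] [0.5086 0.2122 0.1   ]
0.6 [[ 76. 267.]] [[684.  58.]] [0.5141 0.2187 0.1   ]
collar [[ 0.60868806 -0.26428378  0.028     ]] [[ 0.61661105 -0.26042991  0.028     ]]
head [[ 0.57525422 -0.26483445  0.014     ]] [[ 0.58019824 -0.26432917  0.014     ]]
spacer [[ 0.43977667 -0.26237998  0.018     ]]
```

```bash
cat >> h.py <<'E'
def delta(s,pos,yaw):
    Rm=R.from_euler('xyz',s['ee_rot']);T=R.from_euler('xyz',[np.pi,0,yaw])
    print('t',Rm.inv().apply(np.array(pos)-s['position']).round(4),'w',(Rm.inv()*T).as_rotvec().round(4))
E
python3 -c "
from h import *
delta(env.get_state(),[.49,.09,.33],1.70)"
```

```text
t [-0.4463 -0.4286 -0.0817] w [-1.0000e-04  1.0000e-04  1.1627e+00]
```

Request:
arm_command([
  {"tx":-0.056,"ty":-0.054,"tz":-0.06,"wz":0.14},
  {"tx":-0.1,"ty":-0.1,"tz":-0.08,"wz":0.3},
  {"tx":-0.14,"ty":-0.14,"tz":-0.08,"wz":0.44},
  {"tx":-0.18,"ty":-0.18,"tz":-0.08,"wz":0.58},
  {"tx":-0.23,"ty":-0.22,"tz":-0.08,"wz":0.73},
  {"tx":-0.28,"ty":-0.27,"tz":-0.08,"wz":0.88},
  {"tx":-0.33,"ty":-0.315,"tz":-0.08,"wz":1.02},
  {"tx":-0.38,"ty":-0.36,"tz":-0.08,"wz":1.16},
])

```text
schema error: expected keys wx, wy, wz, tx, ty, tz, claw
```

Request:
arm_command([
  {"tx":-0.055,"ty":0.035,"tz":0.0},
  {"tx":-0.055,"ty":0.035,"tz":0.0},
  {"tx":-0.055,"ty":0.035,"tz":0.0},
])

```text
schema error: expected keys wx, wy, wz, tx, ty, tz, claw
```

```bash
python3 - <<'E'
from h import *
s=env.get_state();p=env.get_image('wrist');cv2.imwrite('pics/w1.png',p['pixels'][:,:,::-1])
print(s['time_s'],s['position'],s['ee_rot'],s['q'])
print(p['T_tool_cam'].round(3),p['intrinsics'])
wview(p,s)
for q in('lever_post','shaft_top'):print(q,env.spot_in(p,q))
E
```

```text
1.0 [0.17889817 0.62485294 0.24830112] [-3.14149756e+00  2.64528035e-06  2.86273486e+00] [-1.39117869  0.33321052  0.03990598  1.4654001  -0.0133976   1.34334294
 -0.05850444]
[[-0.    -0.963 -0.271  0.07 ]
 [ 1.    -0.     0.001 -0.001]
 [-0.001 -0.271  0.963 -0.125]
 [ 0.     0.     0.     1.   ]] [[333.69938884   0.         318.88713713]
 [  0.         333.69938884 204.53245098]
 [  0.           0.           1.        ]]
lever_post []
shaft_top []
```

View pics/w1.png

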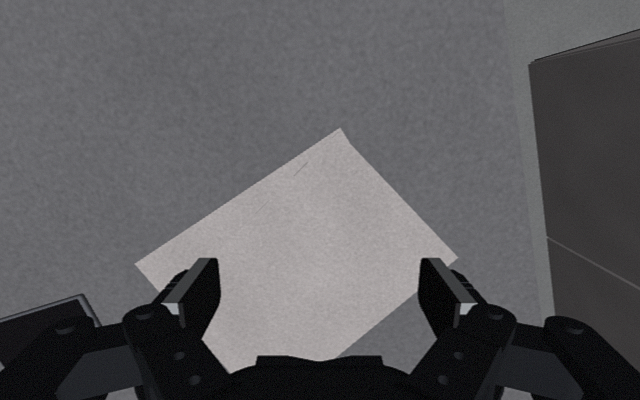

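Request:
arm_command([
  {"wx":0,"wy":0,"wz":0.14,"tx":-0.04,"ty":-0.04,"tz":-0.03,"claw":100},
  {"wx":0,"wy":0,"wz":0.3,"tx":-0.08,"ty":-0.08,"tz":-0.06,"claw":100},
  {"wx":0,"wy":0,"wz":0.44,"tx":-0.125,"ty":-0.12,"tz":-0.08,"claw":100},
  {"wx":0,"wy":0,"wz":0.58,"tx":-0.17,"ty":-0.16,"tz":-0.08,"claw":100},
  {"wx":0,"wy":0,"wz":0.73,"tx":-0.21,"ty":-0.2,"tz":-0.08,"claw":100},
  {"wx":0,"wy":0,"wz":0.88,"tx":-0.25,"ty":-0.24,"tz":-0.08,"claw":100},
  {"wx":0,"wy":0,"wz":1.02,"tx":-0.29,"ty":-0.28,"tz":-0.08,"claw":100},
  {"wx":0,"wy":0,"wz":1.16,"tx":-0.33,"ty":-0.32,"tz":-0.08,"claw":100},
])

```text
time_s: 2.15
position: [0.4087, 0.2246, 0.3286]
ee_rot: [3.141, -0.001, 1.698]
wrist_force: [1.1, 0.7, -0.2]
gripper_width: 0.0854
```

```bash
python3 - <<'E'
from h import *
s=env.get_state();print(s['time_s'],s['position'],s['ee_rot'],s['q']);delta(s,[.49,.09,.33],1.70)
E
```

```text
2.15 [0.40871838 0.22464684 0.32861988] [ 3.14102483e+00 -8.16545097e-04  1.69818372e+00] [-1.0324734  -0.10433591  0.40311178  1.77828953  0.0406817   1.45852941
 -0.50846221]
t [-0.1439  0.0635 -0.0015] w [ 0.0006 -0.0008 -0.0018]
```

Request:
arm_command([
  {"wx":0,"wy":0,"wz":0,"tx":-0.05,"ty":0.02,"tz":0,"claw":100},
  {"wx":0,"wy":0,"wz":0,"tx":-0.1,"ty":0.045,"tz":0,"claw":100},
  {"wx":0,"wy":0,"wz":0,"tx":-0.144,"ty":0.064,"tz":0,"claw":100},
  {"wx":0,"wy":0,"wz":0,"tx":-0.144,"ty":0.064,"tz":0,"claw":100},
])

```text
time_s: 2.65
position: [0.4918, 0.0881, 0.3287]
ee_rot: [3.141, 0.001, 1.696]
wrist_force: [-0.8, 0.5, 0.0]
gripper_width: 0.0853
```

```bash
python3 - <<'E'
from h import *
s=env.get_state();p=env.get_image('wrist');cv2.imwrite('pics/w2.png',p['pixels'][:,:,::-1])
np.savez('w2.npz',px=p['pixels'],pos=s['position'],rot=s['ee_rot'],T=p['T_tool_cam'],K=p['intrinsics'])
print(s['time_s'],s['position'],s['ee_rot'],s['q'])
for q in('lever_post','shaft_top'):print(q,env.spot_in(p,q))
E
```

```text
2.65 [0.49184193 0.08806123 0.3286799 ] [3.14066205e+00 6.26373185e-04 1.69607458e+00] [-0.88881719 -0.03896228  0.61134854  1.7193298   0.0232803   1.45338009
 -0.15525584]
lever_post [{'location': [0.5516, 0.1494, 0.0787], 'p': 0.65}, {'location': [0.5201, 0.1076, 0.0582], 'p': 0.27}]
shaft_top [{'location': [0.4996, 0.0221, 0.0913], 'p': 0.68}]
```

View pics/w2.png

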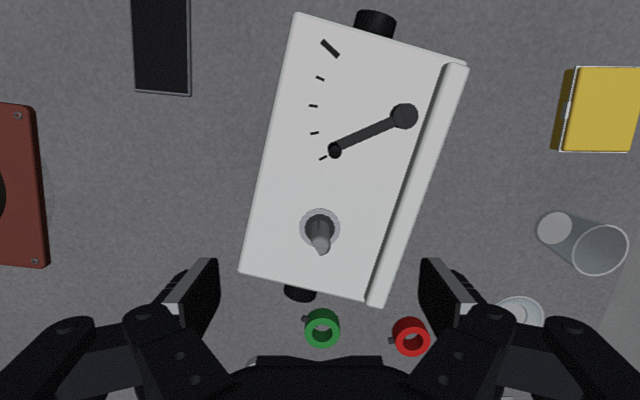

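```bash
python3 - <<'E'
from h import *
d=np.load('w2.npz');p={'pixels':d['px']}
crop(p,'pics/w2a.png',230,0,480,180,3.2);crop(p,'pics/w2b.png',280,190,370,280,6)
E
```

```text
(no output)
```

View pics/w2a.png

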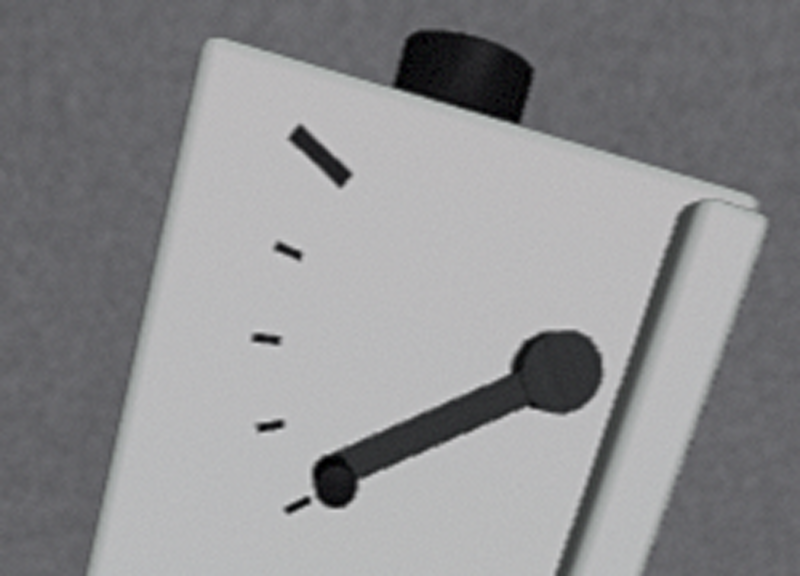

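View pics/w2b.png

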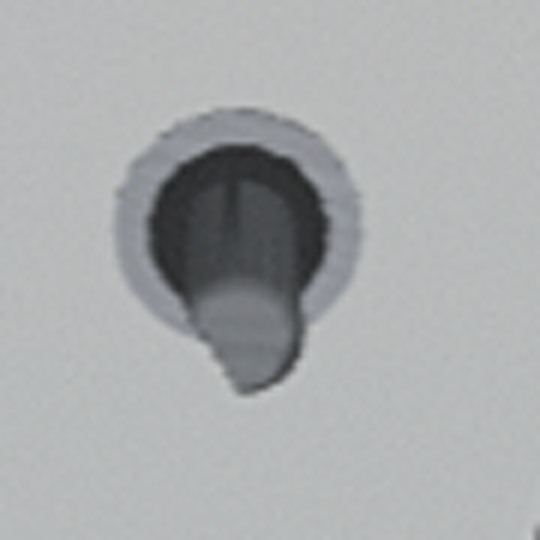

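```bash
cat >> h.py <<'E'
def load(f):
    d=np.load(f);p={'pixels':d['px'],'T_tool_cam':d['T'],'intrinsics':d['K']};return wview(p,{'position':d['pos'],'ee_rot':d['rot']})
def pose(v,P):
    P=np.array(P,float).reshape(-1,3);c,q=np.cos(v[2]),np.sin(v[2]);return np.c_[v[0]+c*P[:,0]-q*P[:,1],v[1]+q*P[:,0]+c*P[:,1],P[:,2]]
def post(a,z):return (.045-.085*np.cos(a),.085+.085*np.sin(a),z)
E
python3 - <<'E'
from h import *
from scipy.optimize import least_squares
p=load('w2.npz')
A=lambda u:np.array(u)/3.2+[230,0]
B=lambda u:np.array(u)/6+[280,190]
pts=[((-.1,.16,.06),A((208,40))),((.1,.16,.083),A((764,216))),((-.1,-.16,.06),(239,271)),((-.01,-.07,.063),B((240,230))),((.045,.085,.08),A((560,372)))]
P=[a for a,b in pts];U=np.array([b for a,b in pts])
for w in ([1,1,1,1,1],[1,0,1,1,0],[0,0,0,1,1]):
    f=lambda v:((proj(p,pose(v,P))-U)*np.array(w)[:,None]).ravel()
    r=least_squares(f,[.53,.08,-.14],loss='soft_l1');print(r.x,np.round(r.fun,1))
r=least_squares(lambda v:((proj(p,pose(v,P))-U)).ravel(),[.53,.08,-.14],loss='soft_l1')
v=r.x;print('shaft',pose(v,(-.01,-.07,.12)),B((0,0)),'top pred',(proj(p,pose(v,(-.01,-.07,.12)))-[280,190])*6)
for a in np.arange(-.8,-.5,.05):print(a,(proj(p,pose(v,post(a,.118)))*3.2-[736,0]).round(),pose(v,post(a,.1)))
for a in(.35,.45,.55):print(a,(proj(p,pose(v,(.045-.11*np.cos(a),.085+.11*np.sin(a),.06)))*3.2-[736,0]).round(),pose(v,post(a,.1)))
E
```

```text
[ 0.52016337  0.08115306 -0.13727208] [-1.  -2.3 12.4 -7.2 -3.9  4.8 -0.3  2.3  0.9  2.3]
[ 0.52188788  0.08374837 -0.13166034] [-0.  -4.5  0.  -0.  -1.8  3.7  1.7  0.7  0.  -0. ]
[ 0.5193722   0.08356343 -0.13143472] [-0.  -0.   0.  -0.  -0.   0.  -0.3  0.6  0.3 -0.4]
shaft [[0.50067855 0.01317997 0.12      ]] [280. 190.] top pred [[239.59217081 353.81489093]]
-0.8 [[352. 525.]] [[0.50936465 0.10689769 0.1       ]]
-0.75 [[346. 513.]] [[0.50683458 0.110312   0.1       ]]
-0.7 [[340. 501.]] [[0.50447832 0.11384849 0.1       ]]
-0.6499999999999999 [[335. 488.]] [[0.50230176 0.11749833 0.1       ]]
-0.5999999999999999 [[330. 475.]] [[0.50031033 0.12125239 0.1       ]]
-0.5499999999999998 [[326. 462.]] [[0.49850902 0.12510128 0.1       ]]
-0.4999999999999998 [[323. 449.]] [[0.49690232 0.1290354  0.1       ]]
0.35 [[297. 187.]] [[0.50126443 0.19899407 0.1       ]]
0.45 [[317. 159.]] [[0.50561287 0.20629344 0.1       ]]
0.55 [[340. 133.]] [[0.51066831 0.21312223 0.1       ]]
```

```bash
python3 - <<'E'
from h import *
v=(.5197,.0832,-.132)
for a in (-.65,.45):print(pose(v,post(a,.105)))
print(pose(v,(.045,.085,.06)),pose(v,(-.01,-.07,.12)))
delta(env.get_state(),pose(v,post(-.65,.16))[0],2.09)
delta(env.get_state(),pose(v,post(-.65,.105))[0],2.09)
# arc in tool frame, starting at yaw 2.09, a from -.65
P0=pose(v,post(-.65,.105))[0];Rm=R.from_euler('xyz',[np.pi,0,2.09])
for i in range(1,9):
    a=-.65+1.1*i/8;print(round(1.1*i/8,4),Rm.inv().apply(pose(v,post(a,.105))[0]-P0).round(4))
E
```

```text
[[0.50164702 0.11945059 0.105     ]]
[[0.50448996 0.20826193 0.105     ]]
[[0.57549597 0.16153779 0.06      ]] [[0.5005738  0.01512513 0.12      ]]
t [0.0247 0.015  0.1683] w [-1.000e-04 -4.000e-04 -3.863e-01]
t [0.0247 0.015  0.2233] w [-1.000e-04 -4.000e-04 -3.863e-01]
0.1375 [0.0116 0.0008 0.    ]
0.275 [0.0231 0.0032 0.    ]
0.4125 [0.0341 0.0072 0.    ]
0.55 [0.0444 0.0126 0.    ]
0.6875 [0.0539 0.0194 0.    ]
0.825 [0.0624 0.0274 0.    ]
0.9625 [0.0697 0.0365 0.    ]
1.1 [0.0757 0.0465 0.    ]
```

Request:
arm_command([
  {"wx":0,"wy":0,"wz":-0.18,"tx":0.012,"ty":0.007,"tz":0.05,"claw":100},
  {"wx":0,"wy":0,"wz":-0.34,"tx":0.0247,"ty":0.015,"tz":0.11,"claw":80},
  {"wx":0,"wy":0,"wz":-0.386,"tx":0.0247,"ty":0.015,"tz":0.16,"claw":80},
  {"wx":0,"wy":0,"wz":-0.386,"tx":0.0247,"ty":0.015,"tz":0.2,"claw":80},
  {"wx":0,"wy":0,"wz":-0.386,"tx":0.0247,"ty":0.015,"tz":0.223,"claw":80},
  {"wx":0,"wy":0,"wz":-0.386,"tx":0.0247,"ty":0.015,"tz":0.223,"claw":80},
])

```text
time_s: 3.55
position: [0.5004, 0.1195, 0.1038]
ee_rot: [-3.138, -0.0, 2.091]
wrist_force: [0.6, 0.0, 1.6]
gripper_width: 0.0685
```

Request:
arm_command([
  {"wx":0,"wy":0,"wz":0,"tx":0,"ty":0,"tz":0,"claw":0},
  {"wx":0,"wy":0,"wz":0,"tx":0,"ty":0,"tz":0,"claw":0},
  {"wx":0,"wy":0,"wz":0,"tx":0,"ty":0,"tz":0,"claw":0},
  {"wx":0,"wy":0,"wz":0,"tx":0,"ty":0,"tz":0,"claw":0},
  {"wx":0,"wy":0,"wz":0,"tx":0,"ty":0,"tz":0,"claw":0},
  {"wx":0,"wy":0,"wz":0,"tx":0,"ty":0,"tz":0,"claw":0},
])

```text
time_s: 4.3
position: [0.5035, 0.1194, 0.1064]
ee_rot: [3.138, 0.0, 2.089]
wrist_force: [3.3, 3.1, 3.6]
gripper_width: 0.0123
```

```bash
python3 - <<'E'
from h import *
s=env.get_state();print(s['time_s'],s['position'],s['ee_rot'],s['q'],s['gripper_width'])
p=env.get_image('wrist');cv2.imwrite('pics/w3.png',p['pixels'][:,:,::-1])
E
```

```text
4.3 [0.50346389 0.11941867 0.1064168 ] [3.13814230e+00 1.54052042e-04 2.08916697e+00] [-0.85955319  0.20874073  0.60459651  1.97825071 -0.14203491  0.99203958
  0.33084759] 0.012252800450031532
```

View pics/w3.png

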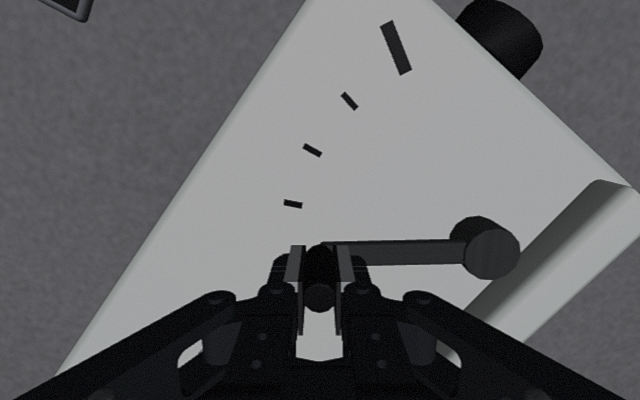

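Fingers hold the post (pixel ~320,270, width 12-14 mm), lever arm horizontal in view, as expected. Swing.

Request:
arm_command([
  {"wx":0,"wy":0,"wz":0.1375,"tx":0.0116,"ty":0.0008,"tz":0,"claw":0},
  {"wx":0,"wy":0,"wz":0.275,"tx":0.0231,"ty":0.0032,"tz":0,"claw":0},
  {"wx":0,"wy":0,"wz":0.4125,"tx":0.0341,"ty":0.0072,"tz":0,"claw":0},
  {"wx":0,"wy":0,"wz":0.55,"tx":0.0444,"ty":0.0126,"tz":0,"claw":0},
  {"wx":0,"wy":0,"wz":0.6875,"tx":0.0539,"ty":0.0194,"tz":0,"claw":0},
  {"wx":0,"wy":0,"wz":0.825,"tx":0.0624,"ty":0.0274,"tz":0,"claw":0},
  {"wx":0,"wy":0,"wz":0.9625,"tx":0.0697,"ty":0.0365,"tz":0,"claw":0},
  {"wx":0,"wy":0,"wz":1.1,"tx":0.0757,"ty":0.0465,"tz":0,"claw":0},
])

```text
time_s: 5.35
position: [0.5055, 0.2081, 0.1064]
ee_rot: [-3.142, -0.001, 0.985]
wrist_force: [1.4, -0.8, 7.3]
gripper_width: 0.0124
```

Request:
arm_command([
  {"wx":0,"wy":0,"wz":0,"tx":0,"ty":0,"tz":0,"claw":0},
  {"wx":0,"wy":0,"wz":0,"tx":0,"ty":0,"tz":0,"claw":0},
  {"wx":0,"wy":0,"wz":0,"tx":0,"ty":0,"tz":0,"claw":60},
  {"wx":0,"wy":0,"wz":0,"tx":0,"ty":0,"tz":0,"claw":60},
  {"wx":0,"wy":0,"wz":0,"tx":0,"ty":0,"tz":0,"claw":60},
  {"wx":0,"wy":0,"wz":0,"tx":0,"ty":0,"tz":0,"claw":60},
])

```text
time_s: 6.1
position: [0.5049, 0.2072, 0.1052]
ee_rot: [-3.141, 0.0, 0.989]
wrist_force: [0.6, 0.7, 1.5]
gripper_width: 0.0511
```

```bash
python3 - <<'E'
from h import *
s=env.get_state();print(s['time_s'],s['position'],s['ee_rot'],s['q'],s['gripper_width'],s['wrist_force'])
p=env.get_image('wrist');cv2.imwrite('pics/w4.png',p['pixels'][:,:,::-1])
p=env.get_image('top');crop(p,'pics/t4.png',165,155,320,260,5)
E
```

```text
6.1 [0.50487766 0.20721359 0.10520166] [-3.14146659e+00  3.34582582e-04  9.88628962e-01] [-1.08282196  0.29497906  0.71317127  1.91418882 -0.2259291   1.01350458
 -0.85254735] 0.05108662725211996 [0.56293159 0.71379528 1.53201767]
```

View pics/w4.png

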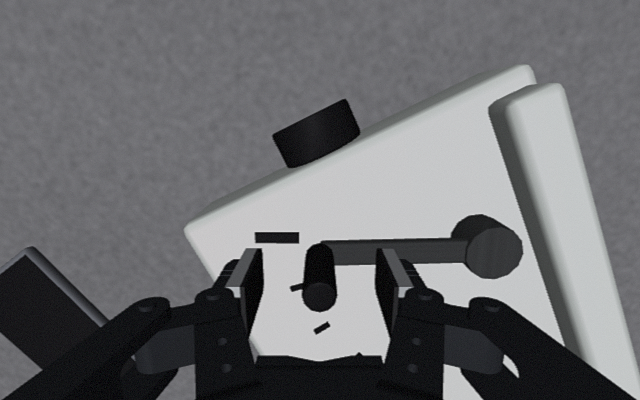

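```bash
python3 - <<'E'
from h import *
s=env.get_state();p=wview(env.get_image('wrist'),s)
v=(.5197,.0832,-.132)
def ray(a,r,z):return (.045-r*np.cos(a),.085+r*np.sin(a),z)
for a in(.35,.4,.45,.5):print(a,'post top',proj(p,pose(v,ray(a,.085,.118))).round(),'mark',[proj(p,pose(v,ray(a,r,.06))).round() for r in(.1,.11,.12)],'armedge',proj(p,pose(v,ray(a,.05,.08))).round(),'hub',proj(p,pose(v,(.045,.085,.085))).round())
E
```

```text
0.35 post top [[321. 313.]] mark [array([[293., 254.]]), array([[275., 256.]]), array([[258., 258.]])] armedge [[391. 262.]] hub [[499. 257.]]
0.4 post top [[320. 304.]] mark [array([[292., 246.]]), array([[274., 247.]]), array([[256., 248.]])] armedge [[391. 257.]] hub [[499. 257.]]
0.45 post top [[320. 294.]] mark [array([[292., 238.]]), array([[274., 238.]]), array([[255., 238.]])] armedge [[391. 253.]] hub [[499. 257.]]
0.5 post top [[320. 284.]] mark [array([[292., 229.]]), array([[274., 228.]]), array([[255., 227.]])] armedge [[392. 248.]] hub [[499. 257.]]
```

View pics/t4.png

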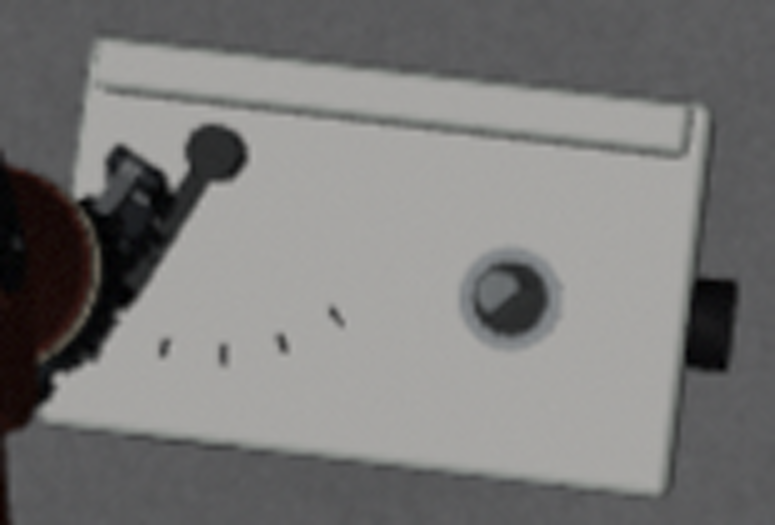

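```bash
python3 - <<'E'
from h import *
delta(env.get_state(),[.5029,.0170,.20],2.27)
E
```

```text
t [-0.1601  0.1029 -0.0947] w [-1.0000e-04  1.0000e-04 -1.2813e+00]
```

Request:
arm_command([
  {"wx":0,"wy":0,"wz":0,"tx":0,"ty":0,"tz":-0.05,"claw":60},
  {"wx":0,"wy":0,"wz":-0.18,"tx":-0.02,"ty":0.01,"tz":-0.095,"claw":60},
  {"wx":0,"wy":0,"wz":-0.36,"tx":-0.06,"ty":0.035,"tz":-0.095,"claw":60},
  {"wx":0,"wy":0,"wz":-0.54,"tx":-0.09,"ty":0.06,"tz":-0.095,"claw":60},
  {"wx":0,"wy":0,"wz":-0.72,"tx":-0.12,"ty":0.08,"tz":-0.095,"claw":60},
  {"wx":0,"wy":0,"wz":-0.9,"tx":-0.14,"ty":0.09,"tz":-0.095,"claw":60},
  {"wx":0,"wy":0,"wz":-1.08,"tx":-0.16,"ty":0.103,"tz":-0.095,"claw":60},
  {"wx":0,"wy":0,"wz":-1.26,"tx":-0.16,"ty":0.103,"tz":-0.095,"claw":60},
])

```text
time_s: 7.25
position: [0.503, 0.0148, 0.2005]
ee_rot: [3.141, 0.0, 2.251]
wrist_force: [-0.4, 0.7, 0.2]
gripper_width: 0.051
```

Request:
arm_command([
  {"wx":0,"wy":0,"wz":-0.02,"tx":0,"ty":0,"tz":0,"claw":60},
  {"wx":0,"wy":0,"wz":-0.02,"tx":0,"ty":0,"tz":0,"claw":60},
])

```text
time_s: 7.5
position: [0.5031, 0.0173, 0.2003]
ee_rot: [-3.142, -0.0, 2.266]
wrist_force: [-0.3, -0.3, 0.7]
gripper_width: 0.0515
```

```bash
python3 - <<'E'
from h import *
s=env.get_state();print(s['time_s'],s['position'],s['ee_rot'],s['q'])
p=wview(env.get_image('wrist'),s);cv2.imwrite('pics/w5.png',p['pixels'][:,:,::-1])
v=(.5197,.0832,-.132);S=(-.01,-.07)
for z in(.06,.12):print(proj(p,pose(v,S+(z,))).round(1))
c=proj(p,pose(v,S+(.12,)))[0]
for th in np.arange(.5,1.1,.1):
    # world flat edge line in top
    w=pose(v,S+(.116,))[0];n=-np.array([np.cos(th-.132),np.sin(th-.132),0]);t=np.array([-n[1],n[0],0])
    print(round(th,1),[proj(p,w+n*.006+t*k).round(1)[0] for k in(-.009,.009)])
x,y=int(c[0]),int(c[1]);crop(p,'pics/w5a.png',x-60,max(y-60,0),x+60,min(y+60,400),5);print(x,y)
E
```

```text
7.5 [0.50308337 0.01734417 0.20030895] [-3.14157084e+00 -1.61548344e-07  2.26581930e+00] [-0.8682986   0.06027691  0.78407383  1.91107277 -0.04585817  1.18819791
  0.62702077]
[[316.9 198.6]]
[[316.4 222.1]]
0.5 [array([312.1, 204.9]), array([303.6, 229.5])]
0.6 [array([310.6, 205.4]), array([304.7, 230.7])]
0.7 [array([309., 206.]), array([305.8, 231.8])]
0.8 [array([307.6, 206.8]), array([307.1, 232.7])]
0.9 [array([306.3, 207.7]), array([308.5, 233.5])]
1.0 [array([305. , 208.8]), array([309.9, 234.2])]
1.1 [array([303.9, 209.9]), array([311.5, 234.7])]
316 222
```

View pics/w5.png

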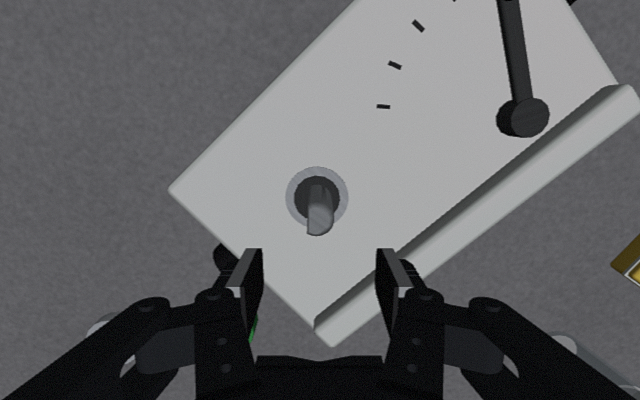

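View pics/w5a.png

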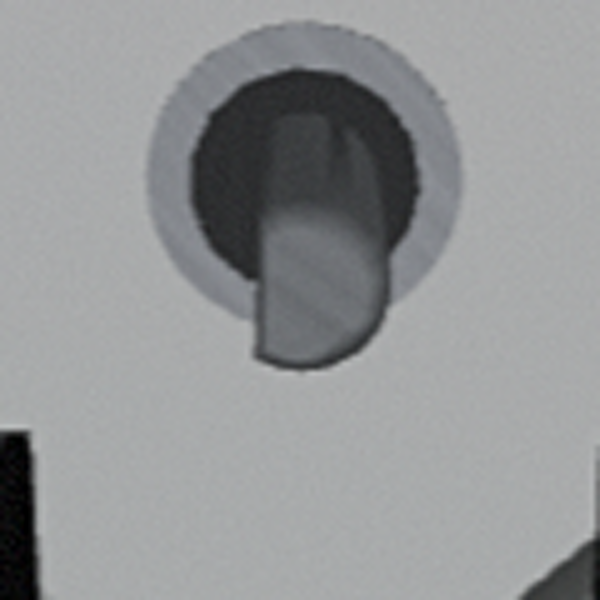

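Request:
arm_command([
  {"wx":0,"wy":0,"wz":0,"tx":0,"ty":0,"tz":0.05,"claw":60},
  {"wx":0,"wy":0,"wz":0,"tx":0,"ty":0,"tz":0.09,"claw":60},
  {"wx":0,"wy":0,"wz":0,"tx":0,"ty":0,"tz":0.108,"claw":60},
  {"wx":0,"wy":0,"wz":0,"tx":0,"ty":0,"tz":0.108,"claw":30},
  {"wx":0,"wy":0,"wz":0,"tx":0,"ty":0,"tz":0.108,"claw":0},
  {"wx":0,"wy":0,"wz":0,"tx":0,"ty":0,"tz":0.108,"claw":0},
  {"wx":0,"wy":0,"wz":0,"tx":0,"ty":0,"tz":0.108,"claw":0},
  {"wx":0,"wy":0,"wz":0,"tx":0,"ty":0,"tz":0.108,"claw":0},
])

```text
time_s: 8.55
position: [0.5042, 0.0173, 0.0937]
ee_rot: [3.139, 0.001, 2.269]
wrist_force: [-0.5, 0.3, 7.0]
gripper_width: 0.017
```

```bash
python3 - <<'E'
from h import *
s=env.get_state();print(s['time_s'],s['position'],s['ee_rot'],s['gripper_width'],s['wrist_force'],s['moment'])
E
```

```text
8.55 [0.50422284 0.017309   0.09367135] [3.13910798e+00 7.24617807e-04 2.26874933e+00] 0.017000272987542923 [-0.47503376  0.31466495  6.95288939] [ 0.00465221  0.13462662 -0.00488904]
```

Request:
arm_command([
  {"wx":0,"wy":0,"wz":0.14,"tx":-0.0004,"ty":-0.0002,"tz":0,"claw":0},
  {"wx":0,"wy":0,"wz":0.28,"tx":-0.0008,"ty":-0.0004,"tz":0,"claw":0},
  {"wx":0,"wy":0,"wz":0.42,"tx":-0.0012,"ty":-0.0007,"tz":0,"claw":0},
  {"wx":0,"wy":0,"wz":0.56,"tx":-0.0015,"ty":-0.001,"tz":0,"claw":0},
  {"wx":0,"wy":0,"wz":0.7,"tx":-0.0017,"ty":-0.0014,"tz":0,"claw":0},
  {"wx":0,"wy":0,"wz":0.83,"tx":-0.0019,"ty":-0.0017,"tz":0,"claw":0},
  {"wx":0,"wy":0,"wz":0.83,"tx":-0.0019,"ty":-0.0017,"tz":0,"claw":0},
  {"wx":0,"wy":0,"wz":0.83,"tx":-0.0019,"ty":-0.0017,"tz":0,"claw":0},
])

```text
time_s: 9.55
position: [0.5044, 0.015, 0.0937]
ee_rot: [3.139, -0.002, 1.439]
wrist_force: [0.4, 0.8, 7.1]
gripper_width: 0.0173
```

```bash
python3 - <<'E'
from h import *
s=env.get_state();print(s['time_s'],s['position'],s['ee_rot'],s['gripper_width'],s['wrist_force'],s['moment'])
E
```

```text
9.55 [0.50439573 0.01500441 0.09368323] [ 3.13901432e+00 -1.56689432e-03  1.43896715e+00] 0.017262052784036367 [0.4184371  0.78690601 7.05590471] [ 0.15092778 -0.09209021 -0.02264297]
```

Request:
arm_command([
  {"wx":0,"wy":0,"wz":0,"tx":0,"ty":0,"tz":0,"claw":60},
  {"wx":0,"wy":0,"wz":0,"tx":0,"ty":0,"tz":0,"claw":60},
  {"wx":0,"wy":0,"wz":0,"tx":0,"ty":0,"tz":0,"claw":60},
  {"wx":0,"wy":0,"wz":0,"tx":0,"ty":0,"tz":-0.05,"claw":100},
  {"wx":0,"wy":0,"wz":0,"tx":0,"ty":0,"tz":-0.1,"claw":100},
  {"wx":0,"wy":0,"wz":0,"tx":0,"ty":0,"tz":-0.15,"claw":100},
  {"wx":0,"wy":0,"wz":0,"tx":0,"ty":0,"tz":-0.15,"claw":100},
])

```text
time_s: 10.42
position: [0.5048, 0.0145, 0.2457]
ee_rot: [3.137, -0.004, 1.439]
wrist_force: [-0.0, 0.1, 0.2]
gripper_width: 0.0854
```

```bash
python3 - <<'E'
from h import *
s=env.get_state();print(s['time_s'],s['position'],s['ee_rot'],s['q'])
p=wview(env.get_image('wrist'),s);cv2.imwrite('pics/w6.png',p['pixels'][:,:,::-1])
v=(.5197,.0832,-.132);S=(-.01,-.07)
for z in(.064,.12):print(proj(p,[.5014,.0159,z]).round(1))
w=np.array([.5014,.0159,.116])
for th in np.arange(-.2,.21,.1):
    n=-np.array([np.cos(th-.132),np.sin(th-.132),0]);t=np.array([-n[1],n[0],0])
    print(round(th,1),[proj(p,w+n*.006+t*k).round(1)[0] for k in(-.009,.009)])
x,y=proj(p,w)[0].astype(int);crop(p,'pics/w6a.png',x-50,y-50,x+50,y+50,6);print(x,y)
E
```

```text
10.425 [0.50482787 0.01451166 0.24567092] [ 3.1367099  -0.0036182   1.43865324] [-1.0795027   0.0047583   0.98659222  1.85532889 -0.00669095  1.27807839
 -0.22316575]
[[316.1 185.5]]
[[315.8 200.8]]
-0.2 [array([310.6, 187.1]), array([306.2, 208.8])]
-0.1 [array([309.3, 187.7]), array([307.2, 209.6])]
0.0 [array([308.1, 188.3]), array([308.3, 210.4])]
0.1 [array([307. , 189.2]), array([309.5, 211.1])]
0.2 [array([306. , 190.1]), array([310.7, 211.6])]
315 199
```

View pics/w6.png

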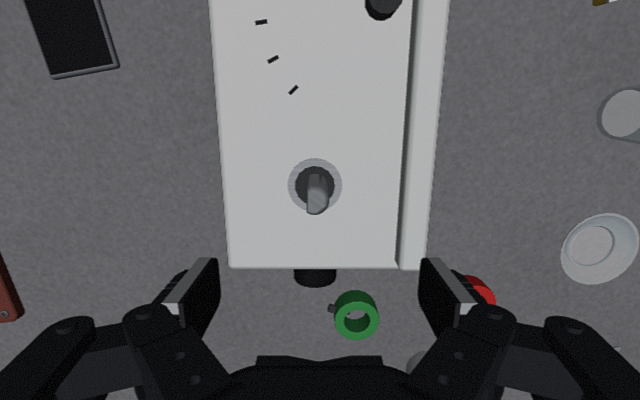

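View pics/w6a.png

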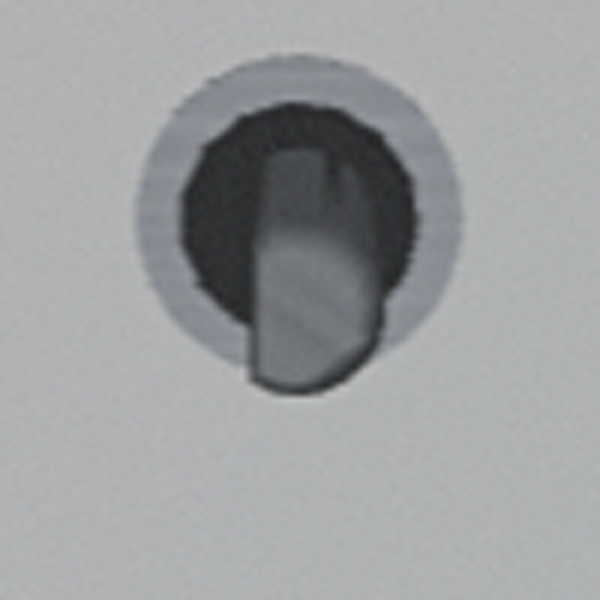

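```bash
python3 - <<'E'
from h import *
delta(env.get_state(),[.612,-.262,.22],.06)
E
```

```text
t [-0.2601  0.1437  0.0233] w [ 2.0000e-04 -3.4000e-03  1.3791e+00]
```

Request:
arm_command([
  {"wx":0,"wy":0,"wz":0.17,"tx":-0.05,"ty":0.02,"tz":0,"claw":80},
  {"wx":0,"wy":0,"wz":0.34,"tx":-0.1,"ty":0.045,"tz":0,"claw":80},
  {"wx":0,"wy":0,"wz":0.52,"tx":-0.14,"ty":0.07,"tz":0,"claw":80},
  {"wx":0,"wy":0,"wz":0.7,"tx":-0.18,"ty":0.1,"tz":0,"claw":80},
  {"wx":0,"wy":0,"wz":0.87,"tx":-0.22,"ty":0.12,"tz":0.01,"claw":80},
  {"wx":0,"wy":0,"wz":1.04,"tx":-0.26,"ty":0.144,"tz":0.023,"claw":80},
  {"wx":0,"wy":0,"wz":1.21,"tx":-0.26,"ty":0.144,"tz":0.023,"claw":80},
  {"wx":0,"wy":-0.003,"wz":1.38,"tx":-0.26,"ty":0.144,"tz":0.023,"claw":80},
])

```text
time_s: 11.48
position: [0.6103, -0.2636, 0.217]
ee_rot: [3.14, 0.005, 0.05]
wrist_force: [-0.2, 0.3, -0.6]
gripper_width: 0.0686
```

Request:
arm_command([
  {"wx":0,"wy":0,"wz":0,"tx":0,"ty":0,"tz":0,"claw":80},
  {"wx":0,"wy":0,"wz":0,"tx":0,"ty":0,"tz":0,"claw":80},
])

```text
time_s: 11.72
position: [0.6112, -0.2621, 0.2185]
ee_rot: [3.14, 0.003, 0.062]
wrist_force: [-0.3, -0.4, 0.7]
gripper_width: 0.0685
```

```bash
python3 - <<'E'
from h import *
s=env.get_state();print(s['time_s'],s['position'],s['ee_rot'],s['q'])
p=wview(env.get_image('wrist'),s);cv2.imwrite('pics/w7.png',p['pixels'][:,:,::-1])
np.savez('w7.npz',px=p['pixels'],pos=s['position'],rot=s['ee_rot'],T=p['T_tool_cam'],K=p['intrinsics'])
for q in('collar','set_screw'):print(env.spot_in(p,q))
x,y=320,200;crop(p,'pics/w7a.png',x-60,y-50,x+60,y+60,6)
E
```

```text
11.725 [ 0.61119856 -0.26206429  0.21851182] [3.13996575 0.00330113 0.06236002] [-0.44080228  0.65162506  1.1988363   1.5018921  -0.60640315  1.40583491
 -0.72025427]
[{'location': [0.667, -0.1624, 0.0284], 'p': 0.92}, {'location': [0.5394, -0.1495, 0.0279], 'p': 0.91}, {'location': [0.6102, -0.2637, 0.0294], 'p': 0.89}]
[]
```

View pics/w7.png

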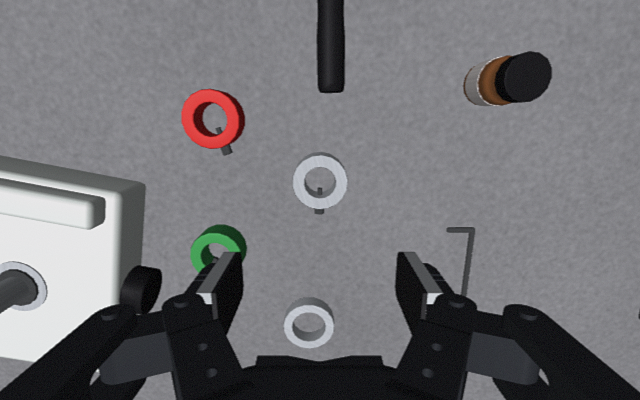

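View pics/w7a.png

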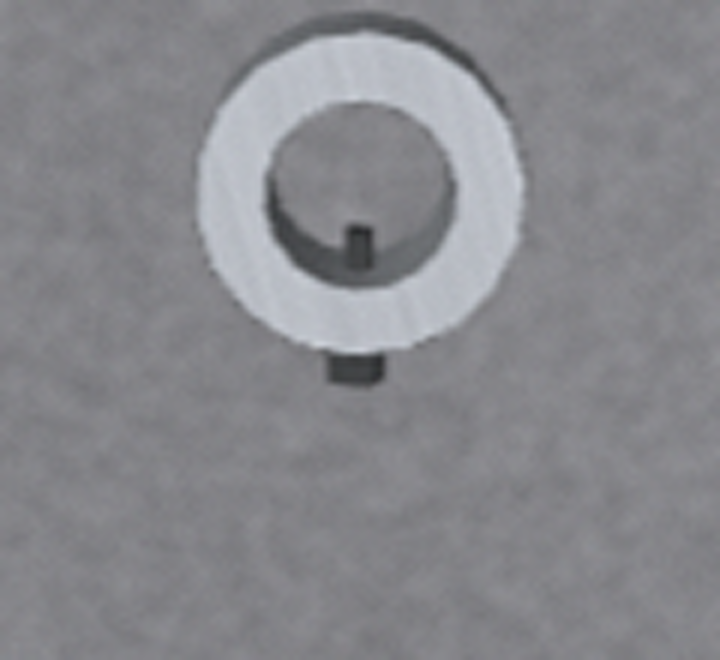

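```bash
python3 - <<'E'
from h import *
p=load('w7.npz');C=lambda u:np.array(u)/6+[260,150]
c=unproj(p,[C((361,193))],.028)[0];c2=unproj(p,[C((361,195))],.028)[0];h=unproj(p,[C((356,378))],.014)[0];t=unproj(p,[C((359,230))],.0165)[0]
print(c,c2,h,t)
d=c-h;print(np.hypot(*d[:2]),np.arctan2(d[1],d[0]));d=t-h;print(np.hypot(*d[:2]),np.arctan2(d[1],d[0]))
delta(env.get_state(),[*c[:2],.018],.05)
E
```

```text
[ 0.61098235 -0.2638751   0.028     ] [ 0.61065492 -0.26389589  0.028     ] [ 0.57547067 -0.26532935  0.014     ] [ 0.60219302 -0.26414904  0.0165    ]
0.03554145434847506 0.04092856650188656
0.026748412397209372 0.044140835590595034
t [-2.000e-04  1.600e-03  2.013e-01] w [0.0014 0.002  0.0108]
```

Request:
arm_command([
  {"wx":0.001,"wy":0.002,"wz":0.02,"tx":-0.0004,"ty":0.0016,"tz":0.06,"claw":85},
  {"wx":0.001,"wy":0.002,"wz":0.02,"tx":-0.0004,"ty":0.0016,"tz":0.12,"claw":85},
  {"wx":0.001,"wy":0.002,"wz":0.02,"tx":-0.0004,"ty":0.0016,"tz":0.16,"claw":85},
  {"wx":0.001,"wy":0.002,"wz":0.02,"tx":-0.0004,"ty":0.0016,"tz":0.185,"claw":85},
  {"wx":0.001,"wy":0.002,"wz":0.02,"tx":-0.0004,"ty":0.0016,"tz":0.199,"claw":85},
  {"wx":0.001,"wy":0.002,"wz":0.02,"tx":-0.0004,"ty":0.0016,"tz":0.199,"claw":85},
  {"wx":0.001,"wy":0.002,"wz":0.02,"tx":-0.0004,"ty":0.0016,"tz":0.199,"claw":85},
])

```text
time_s: 12.75
position: [0.6116, -0.2647, 0.0218]
ee_rot: [3.14, -0.002, 0.039]
wrist_force: [0.1, 0.3, -0.4]
gripper_width: 0.0726
```

```bash
python3 - <<'E'
from h import *
s=env.get_state();print(s['time_s'],s['position'],s['ee_rot'],s['q'],s['wrist_force'])
delta(s,[.6108,-.2639,.019],.042)
p=wview(env.get_image('wrist'),s);cv2.imwrite('pics/w8.png',p['pixels'][:,:,::-1])
E
```

```text
12.75 [ 0.61159505 -0.26474537  0.02183776] [ 3.13991235e+00 -1.71640503e-03  3.89277009e-02] [-0.35916125  0.82541939  1.02830226  1.67325388 -0.78065432  1.10529206
 -0.63032491] [ 0.12018448  0.2821518  -0.35673695]
t [-0.0008 -0.0009  0.0028] w [ 0.0017 -0.0017 -0.0031]
```

View pics/w8.png

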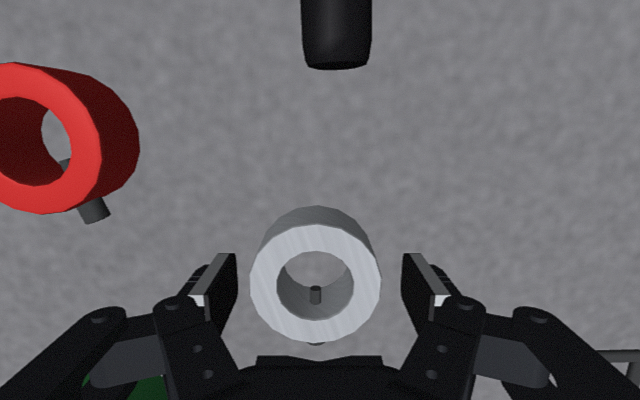

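Request:
arm_command([
  {"wx":0,"wy":0,"wz":0,"tx":0,"ty":0,"tz":0.002,"claw":85},
  {"wx":0,"wy":0,"wz":0,"tx":0,"ty":0,"tz":0.002,"claw":40},
  {"wx":0,"wy":0,"wz":0,"tx":0,"ty":0,"tz":0.002,"claw":0},
  {"wx":0,"wy":0,"wz":0,"tx":0,"ty":0,"tz":0.002,"claw":0},
  {"wx":0,"wy":0,"wz":0,"tx":0,"ty":0,"tz":0.002,"claw":0},
  {"wx":0,"wy":0,"wz":0,"tx":0,"ty":0,"tz":0.002,"claw":0},
])

```text
time_s: 13.55
position: [0.6111, -0.2643, 0.0189]
ee_rot: [3.141, -0.001, 0.039]
wrist_force: [-1.2, 1.5, 6.6]
gripper_width: 0.0514
```

```bash
python3 - <<'E'
from h import *
s=env.get_state();print(s['time_s'],s['position'],s['ee_rot'],s['gripper_width'],s['wrist_force'])
p=wview(env.get_image('wrist'),s);cv2.imwrite('pics/w9.png',p['pixels'][:,:,::-1])
np.savez('w9.npz',px=p['pixels'],pos=s['position'],rot=s['ee_rot'],T=p['T_tool_cam'],K=p['intrinsics'])
crop(p,'pics/w9a.png',220,190,420,380,4)
E
```

```text
13.55 [ 0.61110414 -0.26428489  0.0189268 ] [ 3.14072864e+00 -5.77136395e-04  3.88263842e-02] 0.05138792222057271 [-1.24907748  1.48891328  6.62802194]
```

View pics/w9a.png

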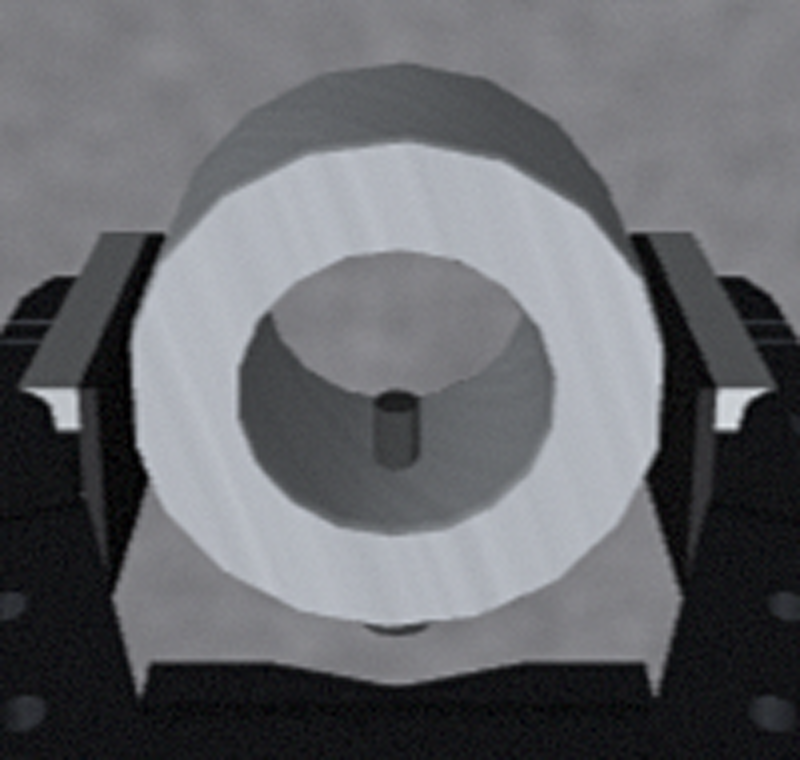

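```bash
python3 - <<'E'
from h import *
p=load('w9.npz');C=lambda u:np.array(u)/4+[220,190]
for u in((396,392),(397,383)):
    for z in(.027,.028):print(unproj(p,[C(u)],z))
print(unproj(p,[C((396,140)),C((397,625)),C((398,250)),C((398,534))],.028))
E
```

```text
[[ 0.61105611 -0.264789    0.027     ]]
[[ 0.61162757 -0.26476642  0.028     ]]
[[ 0.61204247 -0.26484843  0.027     ]]
[[ 0.6126055  -0.26482534  0.028     ]]
[[ 0.63748163 -0.26375982  0.028     ]
 [ 0.58494967 -0.26590771  0.028     ]
 [ 0.62655566 -0.26437354  0.028     ]
 [ 0.59572119 -0.26558658  0.028     ]]
```

```bash
python3 - <<'E'
from h import *
delta(env.get_state(),[.501,.016,.19],-.132)
E
```

```text
t [-0.099  -0.2842 -0.1714] w [ 0.0008 -0.0007  0.1708]
```

Request:
arm_command([
  {"wx":0,"wy":0,"wz":0,"tx":0,"ty":0,"tz":-0.03,"claw":0},
  {"wx":0,"wy":0,"wz":0,"tx":0,"ty":0,"tz":-0.08,"claw":0},
  {"wx":0,"wy":0,"wz":0,"tx":0,"ty":0,"tz":-0.13,"claw":0},
  {"wx":0,"wy":0,"wz":0.03,"tx":-0.01,"ty":-0.03,"tz":-0.171,"claw":0},
  {"wx":0,"wy":0,"wz":0.06,"tx":-0.025,"ty":-0.08,"tz":-0.171,"claw":0},
  {"wx":0,"wy":0,"wz":0.1,"tx":-0.045,"ty":-0.13,"tz":-0.171,"claw":0},
  {"wx":0,"wy":0,"wz":0.13,"tx":-0.062,"ty":-0.18,"tz":-0.171,"claw":0},
  {"wx":0,"wy":0,"wz":0.15,"tx":-0.08,"ty":-0.23,"tz":-0.171,"claw":0},
])

```text
time_s: 14.6
position: [0.5209, -0.0358, 0.1884]
ee_rot: [3.14, 0.001, -0.112]
wrist_force: [0.7, 1.0, -2.3]
gripper_width: 0.0515
```

```bash
python3 - <<'E'
from h import *
s=env.get_state();print(s['time_s'],s['position'],s['ee_rot'],s['gripper_width'],s['wrist_force'])
delta(s,[.501,.016,.19],-.132)
E
```

```text
14.6 [ 0.52091995 -0.03580582  0.18841533] [ 3.13962235e+00  1.00067256e-03 -1.11906927e-01] 0.05146277736898139 [ 0.74055452  1.03374    -2.26965662]
t [-0.0256 -0.0493 -0.0017] w [0.002  0.001  0.0201]
```

Request:
arm_command([
  {"wx":0,"wy":0,"wz":0.02,"tx":-0.015,"ty":-0.03,"tz":0,"claw":0},
  {"wx":0,"wy":0,"wz":0.02,"tx":-0.0256,"ty":-0.05,"tz":0,"claw":0},
  {"wx":0,"wy":0,"wz":0.02,"tx":-0.0256,"ty":-0.05,"tz":0,"claw":0},
  {"wx":0,"wy":0,"wz":0.02,"tx":-0.0256,"ty":-0.05,"tz":0,"claw":0},
])

```text
time_s: 15.1
position: [0.5021, 0.0146, 0.1891]
ee_rot: [3.141, -0.0, -0.132]
wrist_force: [-0.5, -0.4, -3.7]
gripper_width: 0.0515
```

```bash
python3 - <<'E'
from h import *
for i in range(4):
    s=env.get_state();print(s['time_s'],s['position'],s['ee_rot'],s['gripper_width'],s['wrist_force'])
    p=wview(env.get_image('wrist'),s)
cv2.imwrite('pics/w10.png',p['pixels'][:,:,::-1])
delta(s,[.501,.016,.19],-.132)
for z in(.064,.12):
  for w in([.5014,.0159,z],):print(proj(p,w))
crop(p,'pics/w10a.png',220,190,420,380,4)
q=env.get_image('scene');crop(q,'pics/s10.png',300,100,420,220,5)
E
```

```text
15.1 [0.50207387 0.01459239 0.18906402] [ 3.14094598e+00 -6.57771254e-06 -1.31537826e-01] 0.05151390536592848 [-0.45689835 -0.41884904 -3.67865274]
15.15 [0.50219322 0.01412456 0.18911172] [ 3.14038112e+00 -1.80551403e-04 -1.32618900e-01] 0.05134640256845803 [-0.71388211 -0.01747082 -1.66494831]
15.2 [0.5022161 0.0139067 0.1891038] [ 3.13998421e+00 -1.81777437e-04 -1.33141356e-01] 0.05164892728293832 [-0.17480057 -0.13928773 -2.09763359]
15.25 [0.50224013 0.01389988 0.18911316] [ 3.13985081e+00 -1.97919587e-04 -1.33286485e-01] 0.05158966398167747 [-0.1048728  -0.03537954 -1.65225514]
t [-0.0015 -0.0019 -0.0009] w [ 0.0017 -0.0002 -0.0013]
[[315.33821349 201.50337671]]
[[314.48923147 225.41191911]]
```

View pics/w10a.png

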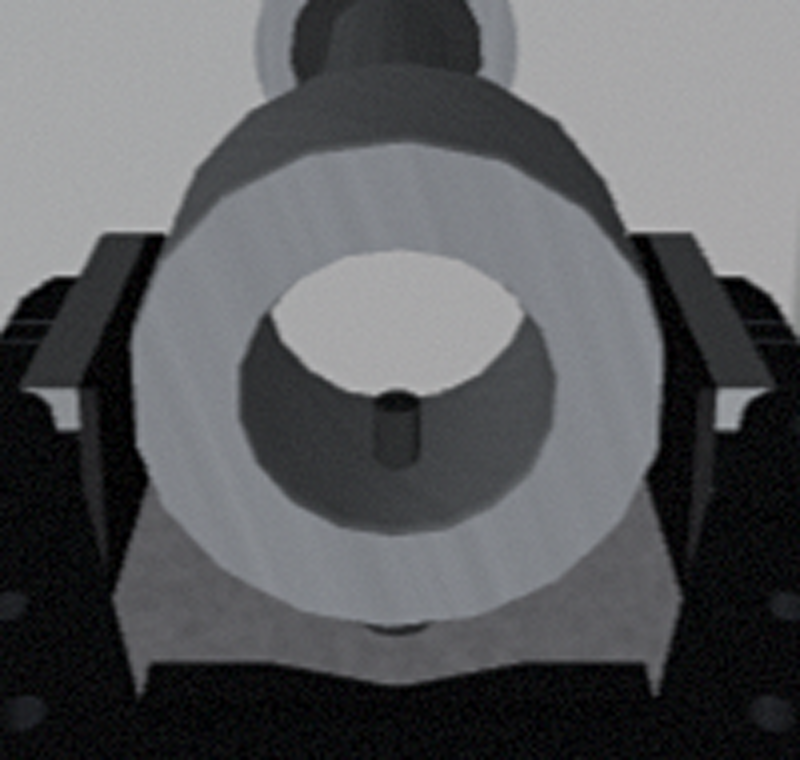

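View pics/s10.png

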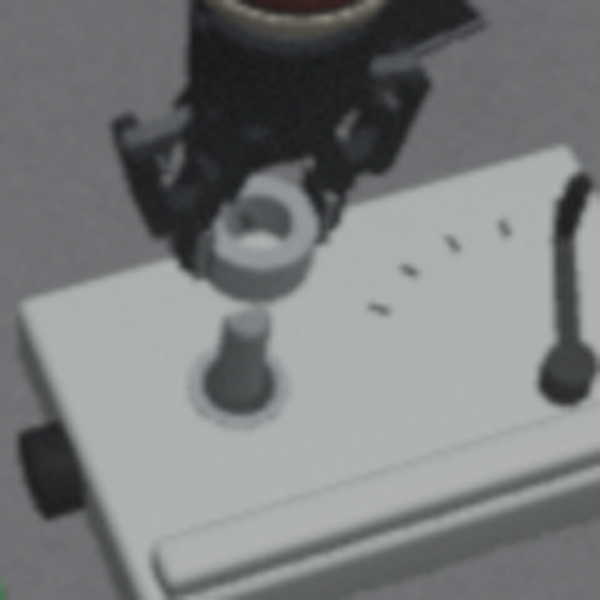

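Request:
arm_command([
  {"wx":0.001,"wy":0,"wz":0,"tx":-0.0013,"ty":-0.0018,"tz":0.02,"claw":0},
  {"wx":0.001,"wy":0,"wz":0,"tx":-0.0013,"ty":-0.0018,"tz":0.04,"claw":0},
  {"wx":0.001,"wy":0,"wz":0,"tx":-0.0013,"ty":-0.0018,"tz":0.046,"claw":0},
  {"wx":0.001,"wy":0,"wz":0,"tx":-0.0013,"ty":-0.0018,"tz":0.046,"claw":0},
  {"wx":0.001,"wy":0,"wz":0,"tx":-0.0013,"ty":-0.0018,"tz":0.046,"claw":0},
])

```text
time_s: 15.98
position: [0.5015, 0.0169, 0.1438]
ee_rot: [-3.141, -0.001, -0.132]
wrist_force: [0.2, -0.4, -1.9]
gripper_width: 0.0516
```

```bash
python3 - <<'E'
from h import *
for i in range(2):
    s=env.get_state();print(s['time_s'],s['position'],s['ee_rot'],s['wrist_force'])
    p=wview(env.get_image('wrist'),s)
delta(s,[.5007,.0155,.14],-.132)
crop(p,'pics/w11a.png',220,190,420,380,4)
q=env.get_image('scene');crop(q,'pics/s11.png',310,120,390,200,7)
E
```

```text
15.975 [0.50151521 0.01690666 0.14379771] [-3.14122445e+00 -9.13908803e-04 -1.31632241e-01] [ 0.21366273 -0.40120705 -1.94287401]
16.025 [0.50149609 0.01707389 0.14378729] [-3.14098569e+00 -9.35555514e-04 -1.31351799e-01] [ 0.32948579  0.27764125 -2.45654768]
t [-0.0006  0.0017  0.0038] w [-0.0006 -0.0009  0.0006]
```

View pics/w11a.png

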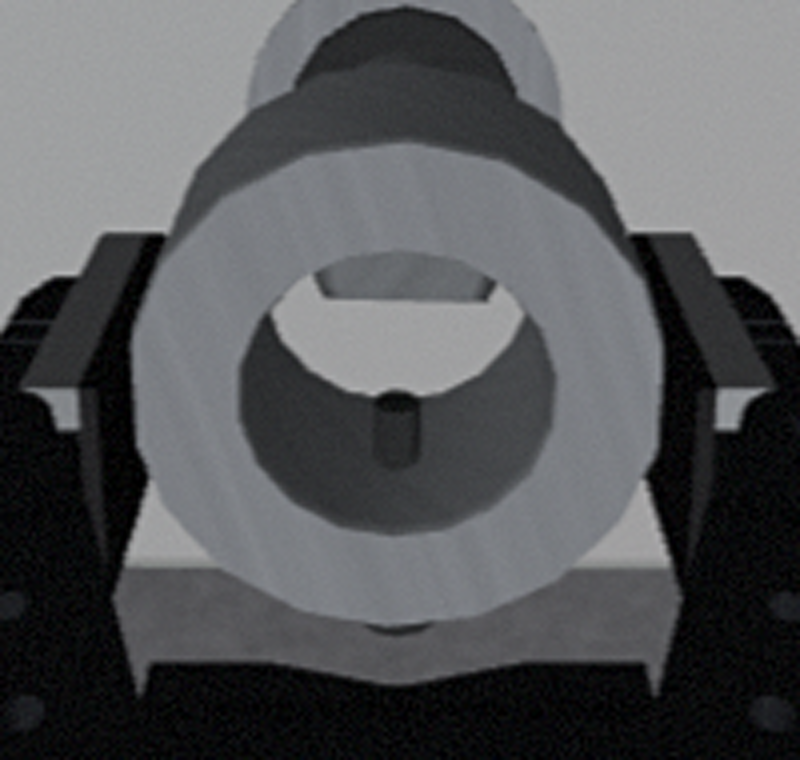

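View pics/s11.png

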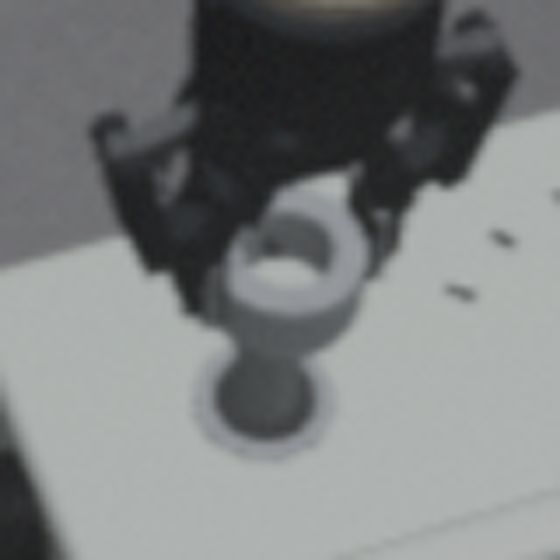

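```bash
python3 - <<'E'
from h import *
s=env.get_state();p=wview(env.get_image('wrist'),s);print(s['position'])
C=lambda u:np.array(u)/4+[220,190]
Rm=R.from_euler('xyz',s['ee_rot'])
e=unproj(p,[C((328,297)),C((490,300)),C((409,299))],.12);print(e)
print('flat edge tool',Rm.inv().apply(e-s['position']).round(4))
zt=s['position'][2]-.005+.014
b=unproj(p,[C((397,250)),C((397,534)),C((240,392)),C((555,392))],zt)
print('bore tool',Rm.inv().apply(b-s['position']).round(4))
zt=s['position'][2]-.005+.0025
t=unproj(p,[C((396,396))],zt);print('screw tip tool',Rm.inv().apply(t-s['position']).round(4))
E
```

```text
[0.50136368 0.01729797 0.14361951]
[[0.49722725 0.02540872 0.12      ]
 [0.49426595 0.00587682 0.12      ]
 [0.49568076 0.01565351 0.12      ]]
flat edge tool [[-0.0052 -0.0075  0.0236]
 [-0.0056  0.0123  0.0236]
 [-0.0054  0.0024  0.0236]]
bore tool [[ 0.0155  0.0009 -0.009 ]
 [-0.0154  0.0009 -0.009 ]
 [ 0.0006 -0.0143 -0.009 ]
 [ 0.0006  0.0163 -0.009 ]]
screw tip tool [[-0.0065  0.0008  0.0025]]
```

Request:
arm_command([
  {"wx":0,"wy":0,"wz":0,"tx":0,"ty":0.0015,"tz":0,"claw":0},
  {"wx":0,"wy":0,"wz":0,"tx":0,"ty":0.0015,"tz":0.008,"claw":0},
  {"wx":0,"wy":0,"wz":0,"tx":0,"ty":0.0015,"tz":0.013,"claw":0},
  {"wx":0,"wy":0,"wz":0,"tx":0,"ty":0.0015,"tz":0.013,"claw":0},
])

```text
time_s: 16.68
position: [0.5004, 0.0155, 0.1295]
ee_rot: [3.141, 0.001, -0.131]
wrist_force: [-0.1, -0.1, -2.3]
gripper_width: 0.0514
```

```bash
python3 - <<'E'
from h import *
for i in range(2):
    s=env.get_state();print(s['time_s'],s['position'],s['ee_rot'],s['wrist_force'],s['moment'])
    p=wview(env.get_image('wrist'),s)
crop(p,'pics/w12a.png',220,190,420,380,4)
E
```

```text
16.675 [0.50041965 0.01548165 0.12954293] [ 3.14105729e+00  8.97023967e-04 -1.31453203e-01] [-0.12299036 -0.10799128 -2.25799161] [-0.00816944  0.01697672  0.01093165]
16.725 [0.50065822 0.01547873 0.1298545 ] [ 3.14123135e+00  4.37456758e-04 -1.31490657e-01] [ 0.35967339  0.52624855 -2.02440184] [ 0.00458922 -0.00326061  0.00494003]
```

View pics/w12a.png

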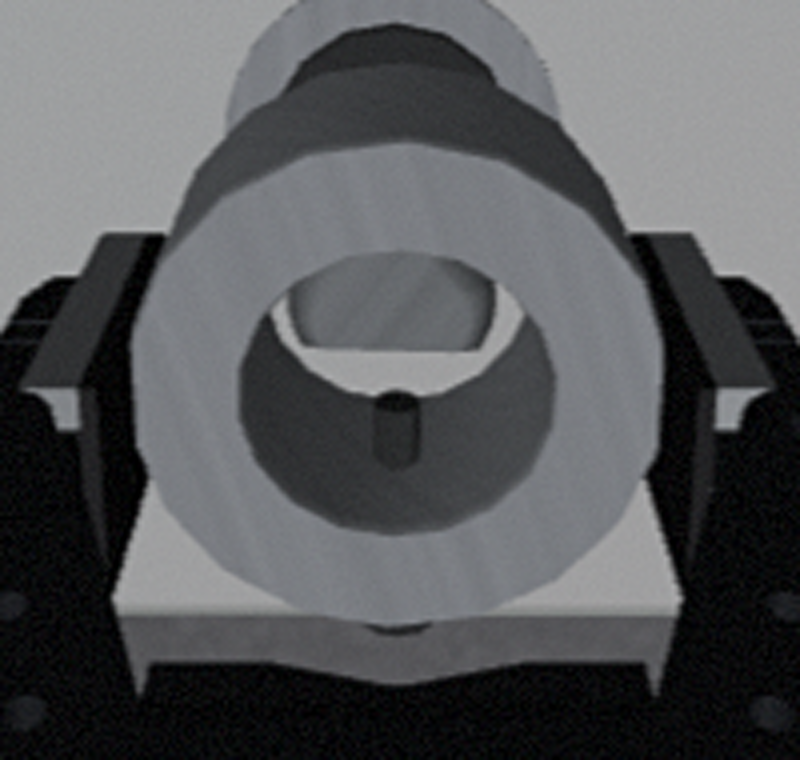

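Request:
arm_command([
  {"wx":0,"wy":0,"wz":0,"tx":0,"ty":-0.0004,"tz":0.005,"claw":0},
  {"wx":0,"wy":0,"wz":0,"tx":0,"ty":-0.0004,"tz":0.01,"claw":0},
  {"wx":0,"wy":0,"wz":0,"tx":0,"ty":-0.0004,"tz":0.015,"claw":0},
  {"wx":0,"wy":0,"wz":0,"tx":0,"ty":-0.0004,"tz":0.015,"claw":0},
])

```text
time_s: 17.27
position: [0.5006, 0.0159, 0.1147]
ee_rot: [3.141, 0.001, -0.131]
wrist_force: [-0.4, -0.1, -1.6]
gripper_width: 0.0516
```

```bash
python3 - <<'E'
from h import *
for i in range(2):
    s=env.get_state();print(s['time_s'],s['position'],s['ee_rot'],s['wrist_force'],s['moment'])
    p=wview(env.get_image('wrist'),s)
crop(p,'pics/w13a.png',220,190,420,380,4)
E
```

```text
17.275 [0.50057709 0.01591828 0.11466722] [ 3.14127298e+00  6.63071752e-04 -1.31404402e-01] [-0.357605   -0.08803178 -1.61782109] [0.00947892 0.02654633 0.10280654]
17.325 [0.50075915 0.01589783 0.11494689] [ 3.14141120e+00  3.09968281e-04 -1.31472143e-01] [ 0.40610297 -0.39875457 -2.2857272 ] [-0.032929    0.02167511  0.04873167]
```

View pics/w13a.png

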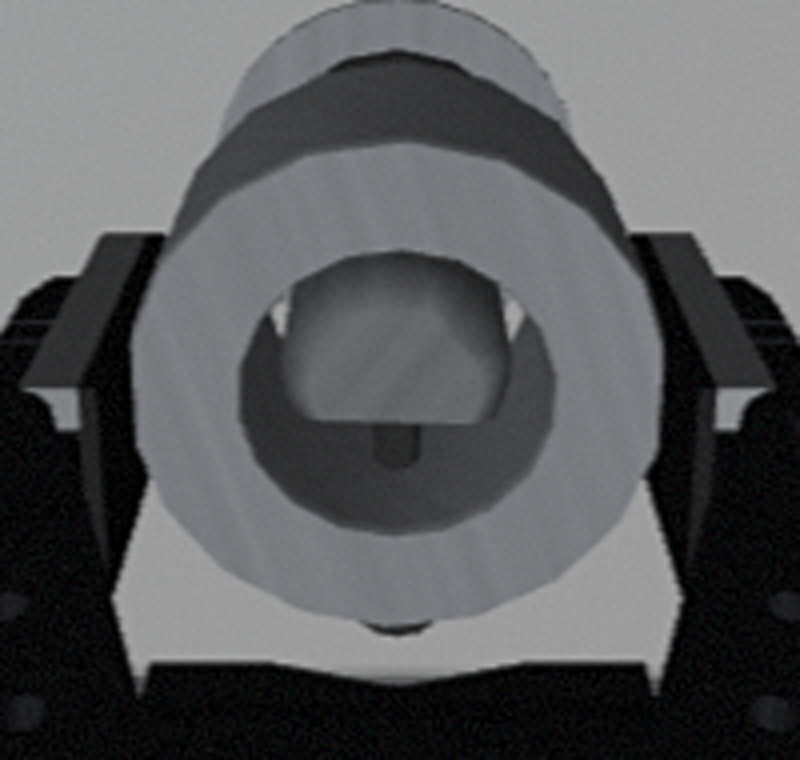

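Request:
arm_command([
  {"wx":0,"wy":0,"wz":0,"tx":0,"ty":0,"tz":0.005,"claw":0},
  {"wx":0,"wy":0,"wz":0,"tx":0,"ty":0,"tz":0.01,"claw":0},
  {"wx":0,"wy":0,"wz":0,"tx":0,"ty":0,"tz":0.015,"claw":0},
  {"wx":0,"wy":0,"wz":0,"tx":0,"ty":0,"tz":0.0195,"claw":0},
  {"wx":0,"wy":0,"wz":0,"tx":0,"ty":0,"tz":0.0195,"claw":0},
])

```text
time_s: 18.0
position: [0.5006, 0.0159, 0.0952]
ee_rot: [3.141, 0.001, -0.131]
wrist_force: [0.2, 0.6, -1.9]
gripper_width: 0.0516
```

```bash
python3 - <<'E'
from h import *
for i in range(2):
    s=env.get_state();print(s['time_s'],s['position'],s['ee_rot'],s['wrist_force'],s['moment'])
    p=wview(env.get_image('wrist'),s)
crop(p,'pics/w14a.png',220,190,420,380,4)
E
```

```text
18.0 [0.50062921 0.01590507 0.09524945] [ 3.14131730e+00  5.58280388e-04 -1.31408080e-01] [ 0.15728171  0.63581253 -1.93241695] [ 0.05704131  0.00138884 -0.06789416]
18.05 [0.50081281 0.01591778 0.09549751] [ 3.14147261e+00  1.97364255e-04 -1.31392089e-01] [ 0.71661448 -0.51246537 -2.07779336] [ 0.03401825 -0.0237405   0.01503687]
```

View pics/w14a.png

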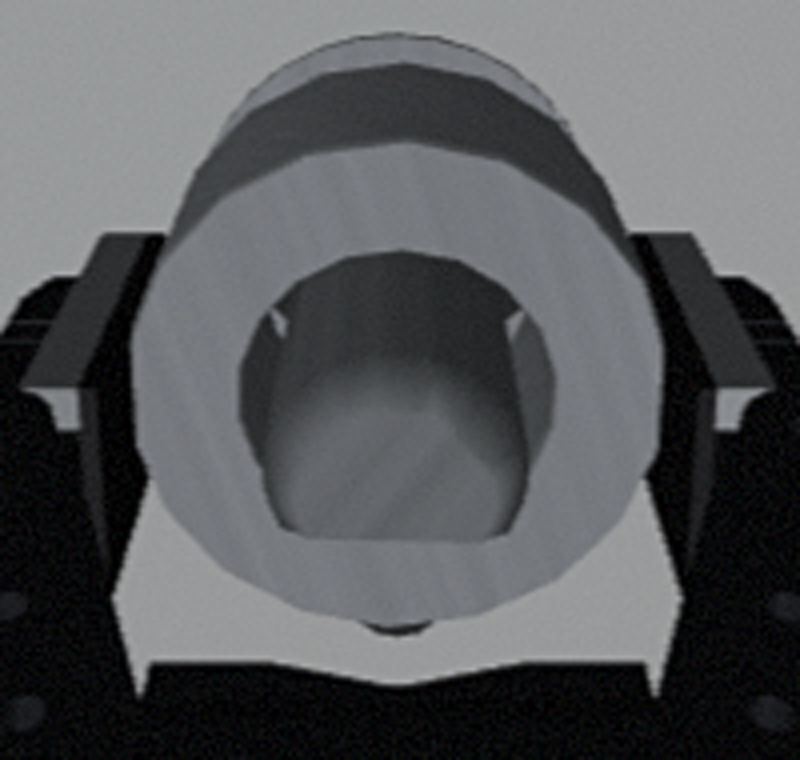

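Request:
arm_command([
  {"wx":0,"wy":0,"wz":0,"tx":0.001,"ty":0,"tz":0,"claw":0},
  {"wx":0,"wy":0,"wz":0,"tx":0.0018,"ty":0,"tz":0,"claw":0},
  {"wx":0,"wy":0,"wz":0,"tx":0.0024,"ty":0,"tz":0,"claw":0},
  {"wx":0,"wy":0,"wz":0,"tx":0.0024,"ty":0,"tz":0,"claw":0},
])

```text
time_s: 18.6
position: [0.5027, 0.0159, 0.0955]
ee_rot: [-3.141, 0.001, -0.131]
wrist_force: [-4.7, 1.0, 1.6]
gripper_width: 0.0512
```

Request:
arm_command([
  {"wx":0,"wy":0,"wz":0,"tx":0.0004,"ty":0,"tz":0,"claw":0},
  {"wx":0,"wy":0,"wz":0,"tx":0.0008,"ty":0,"tz":0,"claw":0},
  {"wx":0,"wy":0,"wz":0,"tx":0.0008,"ty":0,"tz":0,"claw":0},
])

```text
time_s: 18.98
position: [0.5028, 0.0158, 0.0953]
ee_rot: [-3.141, 0.003, -0.131]
wrist_force: [-7.2, 2.1, 2.9]
gripper_width: 0.0513
```

```bash
python3 - <<'E'
from h import *
for i in range(6):
    s=env.get_state();print(s['time_s'],s['position'].round(4),s['ee_rot'].round(3),s['wrist_force'].round(1),s['moment'].round(2),s['gripper_width'])
    p=wview(env.get_image('wrist'),s)
cv2.imwrite('pics/w15.png',p['pixels'][:,:,::-1])
q=env.get_image('scene');crop(q,'pics/s15.png',290,110,450,230,5)
E
```

```text
18.975 [0.5028 0.0158 0.0953] [-3.141e+00  3.000e-03 -1.310e-01] [-7.2  2.1  2.9] [ 0.33  1.72 -0.  ] 0.05129727075215084
19.025 [0.5028 0.0159 0.0953] [-3.141e+00  3.000e-03 -1.310e-01] [-7.3  1.9  1.8] [ 0.32  1.66 -0.04] 0.05173119748992327
19.075 [0.5028 0.0158 0.0953] [-3.141e+00  3.000e-03 -1.310e-01] [-8.8  0.5  2.6] [ 0.34  1.7  -0.01] 0.05134540013329494
19.125 [0.5028 0.0158 0.0953] [-3.141e+00  3.000e-03 -1.310e-01] [-8.3  2.3  3. ] [ 0.28  1.71 -0.03] 0.051265189376259034
19.175 [0.5029 0.0159 0.0953] [-3.141e+00  3.000e-03 -1.310e-01] [-7.6  1.7  3.6] [0.27 1.67 0.  ] 0.05132592603791925
19.225 [0.5029 0.0158 0.0953] [-3.141e+00  3.000e-03 -1.310e-01] [-7.9  1.3  2.6] [0.3  1.73 0.01] 0.05153636159220903
```

View pics/w15.png

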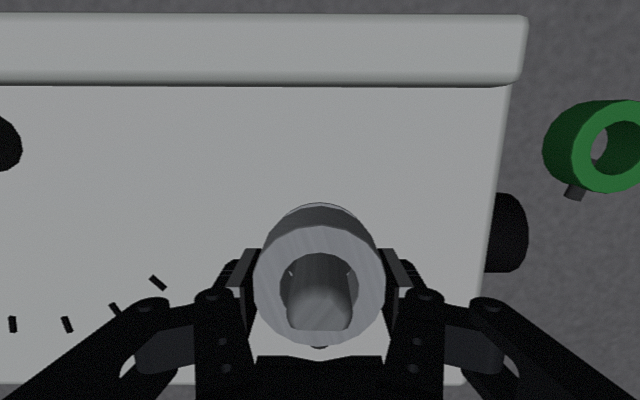

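View pics/s15.png

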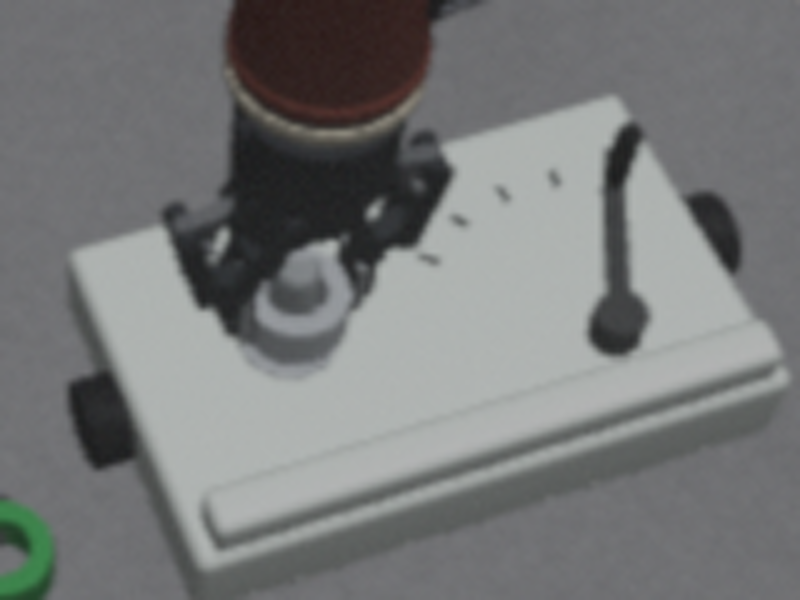

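```bash
python3 -c "
from h import *
print(env.hand_in());s=env.get_state();print(s['time_s'],s['position'],s['wrist_force'])"
```

```text
the job is handed in; nothing more can be done
None
the job is handed in; nothing more can be done
```

I handed the job in at about 19 s, well inside the 67 s limit, with all three parts done. No verdict is reported, so what follows rests on my own checks.

- **Lever:** I swung it to the idle mark. The wrist view put it at about 0.44 rad against the target of 0.45.
- **Shaft:** The fingers closed across the flat, reading 17 mm. The gripper reads about 2 mm low, so that fits the 18 mm across the flat. I then turned the shaft about 0.83 rad to bring the flat to the front, and the next picture showed it at 0 to within about 0.05 rad.
- **Collar:** I took the grey collar with the set screw and passed it down the shaft with no side force. It is held level, with its centre about 90 mm above the bench (30 mm above the deck) and its axis about 2 mm behind the shaft's axis.
- **Screw:** It presses back on the flat with about 8 N, and the force and pose stayed steady over the last six readings.
- **Other parts:** I did not touch the spacer, the hex key or the green and red look-alikes. I took no last picture of the spacer or hex key to confirm this.

One disagreement: the top and scene cameras differed by 5 to 10 mm on where things lay. I used the wrist camera and the finger contacts for the final positions instead.

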